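Reload the water-filter spindle

TASK

Put the water filter back together: slide the big slotted filter element onto the horizontal rod of the stand first, right up to the round flange, then the smaller slotted element against it, and finally push the white end cap, open end first, over the rod's tip until it bottoms. Let go of everything and leave the glass beaker standing where it is.

Things in the scene. Friction and masses are not known exactly. Their poses are not given: they have to be found in the camera images.
- spindle_stand: Fixed steel stand. Origin on the table under the flange face; its y axis is the direction in which the rod points, away from the flange (roughly towards the robot's left, within about 20 degrees), x across, z up. Dark base plate 130 (x) by 170 (y, from -65 to +105) by 14 mm; grey upright behind the flange 46 mm wide and 150 mm high.
- rod_root (a point): The point where the rod's axis meets the flange face, 130 mm above the table; axes as the stand's. The steel rod is 15 mm in diameter, straight, level, and sticks out 200 mm along +y with a 5 mm chamfered tip. The round flange is 60 mm in diameter.
- rod_tip (a point): Free end of the rod, on its axis, 200 mm from rod_root along +y.
- wide_element: Big filter element: loose grey plastic block with dark slots, 60 (x) by 80 (y) by 66 mm high (0.22 kg give or take), stands on the table with its bore level. Origin at the centre of its underside; the 22 mm through bore runs along its y axis, 33 mm above the underside. Both ends alike. Its flat x sides are for gripping.
- wide_bore (a point): Centre of the big element, on the bore axis; 40 mm from rod_root along the rod when home against the flange. Released, a part settles about 3.5 mm lower onto the rod.
- narrow_element: Smaller filter element: loose grey plastic block with finer dark slots, 46 (x) by 60 (y) by 56 mm high, stands on the table with its bore level. Origin at the centre of its underside; 22 mm through bore along y, 28 mm above the underside. Both ends alike.
- narrow_bore (a point): Centre of the smaller element, on the bore axis; 110 mm from rod_root along the rod when home against the big element.
- end_cap: White plastic end cap, loose, 66 mm long along y and 50 mm high: body 40 mm wide (x), at its open end (-y) a rim 54 mm wide and 10 mm long, at its closed end (+y) a small round boss. Origin at the middle of its underside, 32 mm from the open face. Blind 20 mm bore, 55 mm deep, open towards -y, its axis 25 mm above the underside. The open end starts facing roughly the same way as the stand's -y, within about 45 degrees.
- cap_mid (a point): Point on the cap's bore axis 32 mm behind its open face; 177 mm from rod_root along the rod when the rod's tip touches the bottom of the cap (5 mm of play is then left between the cap and the smaller element). The cap settles about 2.5 mm onto the rod.
- glass_beaker: Glass beaker, 75 mm in diameter, 83 mm high, loose on the table to the robot's right, near its front edge; origin at the centre of its underside. To be left alone.
Mind the look-alikes: they are no part of the job. What is shaped like the wide_element but purple or yellow is not meant.

How it is judged:
On the way, in this order (a step that is already met when the one before it is completed fails the run):
1. the big element is threaded on the rod (y of wide_bore in the frame of rod_root below 0.17 m and x of wide_bore in the frame of rod_root between -0.008 and 0.008 m and z of wide_bore in the frame of rod_root between -0.008 and 0.008 m and angle between the y axis of wide_element and the y axis of spindle_stand, either way round below 0.15 rad), for 0.2 s.
2. the smaller element is threaded on the rod outside it (y of narrow_bore in the frame of rod_root below 0.18 m and x of narrow_bore in the frame of rod_root between -0.008 and 0.008 m and z of narrow_bore in the frame of rod_root between -0.008 and 0.008 m and angle between the y axis of narrow_element and the y axis of spindle_stand, either way round below 0.15 rad), for 0.2 s.
3. the end cap is on the rod's tip (y of cap_mid in the frame of rod_root below 0.2 m and x of cap_mid in the frame of rod_root between -0.008 and 0.008 m and z of cap_mid in the frame of rod_root between -0.008 and 0.008 m and angle between the y axis of end_cap and the y axis of spindle_stand, either way round below 0.15 rad), for 0.2 s.
At the end, for the whole second after the job is handed in: The big element hangs on the rod within 8 mm of the flange, the smaller one outside it within 8 mm of its home place, the cap is on the tip within 5 mm of bottoming; all three lie along the rod within 0.15 rad, their bores within 8 mm of its axis, at rest and released (y of wide_bore in the frame of rod_root below 0.048 m and x of wide_bore in the frame of rod_root between -0.008 and 0.008 m and z of wide_bore in the frame of rod_root between -0.008 and 0.008 m and y of narrow_bore in the frame of rod_root between 0.1 and 0.118 m and x of narrow_bore in the frame of rod_root between -0.008 and 0.008 m and z of narrow_bore in the frame of rod_root between -0.008 and 0.008 m and y of cap_mid in the frame of rod_root between 0.17 and 0.182 m and x of cap_mid in the frame of rod_root between -0.008 and 0.008 m and z of cap_mid in the frame of rod_root between -0.008 and 0.008 m and angle between the y axis of each of wide_element, narrow_element, end_cap and the y axis of spindle_stand, either way round below 0.15 rad and linear speed of each of wide_element, narrow_element, end_cap below 0.02 m/s and contact force between each of wide_element, narrow_element, end_cap and the fingers below 0.1 N); the robot touches nothing.
It fails at once if the glass beaker is moved more than 40 mm or tipped (distance of glass_beaker from where it was at the start of the episode above 0.04 m or angle between glass_beaker's own z axis and vertical above 0.5 rad).
It also fails if it takes over 64 s, if anything falls off the work surface, if the arm or the gripper's body presses on something with over 40 N, if the wrist force passes 120 N, or if a joint passes its speed limit or range.

ROBOT

A 6-joint arm with a two-finger parallel gripper is mounted at the origin on a cart in front of the work surface, level with it; the furniture and walls round the work are solid. World frame = base frame: x ahead of the robot, y to its left, z up, the work surface at z = 0. Lengths are in m, angles in rad, forces in N, time in s.
With the tool pointing down it reaches from about 0.4 to 0.825 m from the base axis. Payload 7 kg.
Tool frame: the origin (TCP) lies between the finger pads; the fingertips stand 25 mm ahead of it and the grasp point (between the pads) lies 6 mm ahead of it (arm.tip_extent is the z of the fingertips in the tool frame, in m); z points along the fingers, x is the direction in which the jaws open and shut, and the axes are right-handed (so a half turn about z gives the same grasp; the last joint's range is limited). The gripper opens to 88 mm and grips with 3 to 60 N. Pads are 19 mm wide; open, the fingers measure 130 mm over their backs; the gripper's body (78 mm by 193 mm) begins 47 mm behind the grasp point.
Start: joints at [1.398, 0.359, 0.012, 0, -1.224, -0.288], TCP at [0.3, 0.605, 0.215] pointing down, gripper open.
Joint ranges: [-3.07, 3.07], [-1.43, 2.12], [-1.02, 1.25], [-3.03, 1.67], [-3.05, -0], [-3.03, 3.03]. Speed limits (rad/s): [2.39, 2.39, 3.01, 3.14, 3.14, 3.14].

INTERFACE

Orientations are given as [roll, pitch, yaw] about the fixed x, y, z axes, in that order (R = Rz(yaw) Ry(pitch) Rx(roll)).
In Python, from station import monitor, grab_frame, job_done, arm gives the robot as it stands.
- The arm moves only by the shell command python3 -m jog 'ROWS' [FORCE]. ROWS is JSON, a list that holds one entry, the list of rows, each a list of 7 numbers: the shift along the world's x, y, z in m, then the turn, a rotation vector about the world's x, y, z in rad, then the opening, from 0 (shut) to 1 (fully open). In form: [[[dx, dy, dz, ax, ay, az, claw], ...]]. A call has 1 to 20 rows; each row shifts and turns the commanded pose from where the row before left it; what a row does not reach is not made up. A row lasts 1/8 s, in which the tool goes at most 62.5 mm and 10.7 degrees, less where a joint would pass 70% of its speed; a pose out of reach is approached as far as the arm can. A call is refused whole if a number of a shift passes 0.0625 or a number of a turn 0.188, either way. A call with a gripper value outside its range is refused whole. The fingers move at their own pace and stop on an object; FORCE is the grip in N (left out, the last holds). Time passes only in rows, so rows that do not move let the fingers close. It gives the time, the measured TCP pose, the force and the opening at its end, in the units of the state.
- monitor.get_state(): the state, without advancing time (a new reading comes with each control period).
- grab_frame(name): name is "scene" or "top"; returns a dict with "pixels" (384x512x3 uint8, red, green, blue), "K" (3x3 intrinsics, pixels), "k1" (the pictures are not rectified: a ray, as slopes to the right and down, at radius r is drawn at 1 + k1 r^2 times it, then the intrinsics apply), "view" (4x4, takes a point from world to camera coordinates). Camera axes: x right, y down, z forward; pixel columns grow to the right and rows downward; lengths in m; the calibration is good to about 2 mm. A picture is of the moment at which its call begins. There is no depth.
- job_done(): hands the job in, once; it reports no verdict.
The state is a dict: "t": time; "q": joint angles; "qd": joint speeds; "joint_efforts": joint torques, N m; "eef_pos": TCP position; "ee_rot": TCP orientation; "force": force on the tool from outside, world axes, zero at the start; "moment": the same for the moment, N m; "width": finger opening in m.
Only numpy, scipy, OpenCV 4.12 (cv2) and the standard library are available. Lean on these libraries where they do the work, as an engineer would, in place of code of your own. Each camera call takes 0.05 s, during which the arm holds its last target.

## Working session

There is one attempt and no reset: what is moved stays moved. The work goes in short steps, Python scripts to look and compute and a shell command to move; the robot and the scene stay as the last step left them, time stands still between calls to the robot, and variables do not carry over. Pictures are saved under pics/ and viewed, and the job is handed in when it is done.

```bash
mkdir -p pics; ls; python3 - <<'E'
from station import monitor, grab_frame, arm
import cv2,numpy as np
print(monitor.get_state()); print(arm)
for n in("scene","top"):
    f=grab_frame(n); np.savez(f"{n}0.npz",**{k:np.array(v) for k,v in f.items()})
    cv2.imwrite(f"pics/{n}0.png",cv2.resize(f["pixels"][:,:,::-1],(800,600),interpolation=cv2.INTER_CUBIC))
    print(n,f["K"],f["k1"],f["view"])
E
```

```text
pics
{'t': 0.0, 'q': array([ 1.39813252e+00,  3.59402779e-01,  1.10675344e-02, -3.36630061e-04,
       -1.22411762e+00, -2.88100977e-01]), 'qd': array([ 8.64201424e-04,  1.25195189e-03,  2.37361539e-04,  9.31696391e-05,
        7.14426499e-04, -8.71838611e-04]), 'joint_efforts': array([ 1.85792938e-03, -5.82717919e+01,  2.93053794e+01,  6.99704424e+00,
        6.73410657e-03, -1.72020459e-04]), 'eef_pos': array([0.2999311 , 0.6041346 , 0.21411865]), 'ee_rot': array([-3.14142535e+00, -1.67818163e-03, -2.03167590e+00]), 'force': array([0.54458219, 0.41156965, 1.1197305 ]), 'moment': array([ 0.01425733, -0.02045884,  0.01245042]), 'width': 0.0877587792869862}
<Robot object at 0x7f3ad4bc3a10>
scene [[496.16351313   0.         258.12566013]
 [  0.         496.16351313 188.31647969]
 [  0.           0.           1.        ]] -0.000992374055697774 [[ 0.75788952 -0.65212018 -0.01851327 -0.32343637]
 [-0.50445752 -0.56781054 -0.65047199  0.37971083]
 [ 0.41367388  0.50232506 -0.75930459  1.6042629 ]
 [ 0.          0.          0.          1.        ]]
top [[358.51885079   0.         254.41218959]
 [  0.         358.51885079 196.51144792]
 [  0.           0.           1.        ]] -0.0662847963131787 [[-0.00179739 -0.9999265  -0.01199005  0.0887967 ]
 [-0.98210497  0.00402315 -0.18829138  0.53391639]
 [ 0.18832578  0.01143705 -0.98204002  1.10465791]
 [ 0.          0.          0.          1.        ]]
```

View pics/scene0.png

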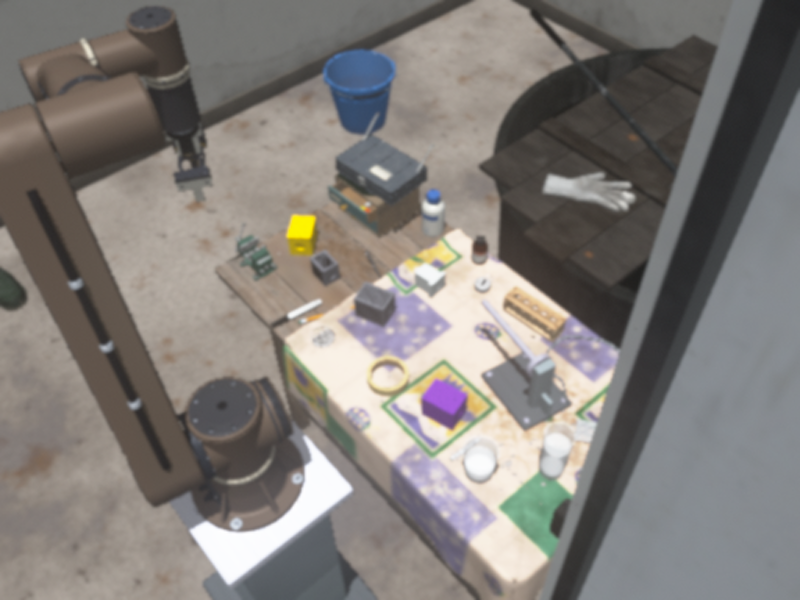

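View pics/top0.png

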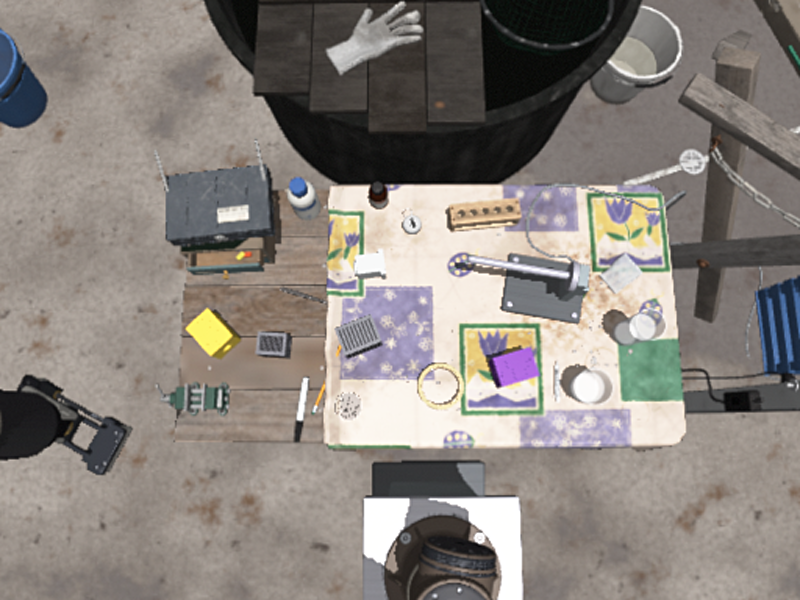

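The top view (800x600) shows these:
- Big element, grey slotted, at (358,337). The purple block (515,367) and yellow block (210,333) are the look-alikes.
- Smaller element at (273,344).
- White cap at (370,264).
- Stand at (545,285), with its rod running left to (462,262).
- Beaker at (588,383). Another glass stands at (640,325).

Next I'll look at enlarged crops.

```bash
cat > h.py <<'E'
import numpy as np,cv2
def load(n,i=0):
    return dict(np.load(f"{n}{i}.npz"))
def snap(n,i):
    from station import grab_frame
    f=grab_frame(n); f={k:np.array(v) for k,v in f.items()}; np.savez(f"{n}{i}.npz",**f); return f
def ray(f,uv):
    K=f["K"];p=np.array([(uv[0]-K[0,2])/K[0,0],(uv[1]-K[1,2])/K[1,1]]);d=p.copy()
    for _ in range(20): d=p/(1+float(f["k1"])*(d@d))
    R=f["view"][:3,:3];t=f["view"][:3,3]
    return -R.T@t, R.T@np.array([d[0],d[1],1])
def onz(f,uv,z):
    o,d=ray(f,uv); return o+d*(z-o[2])/d[2]
def two(f,a,g,b):
    o,d=ray(f,a);p,e=ray(g,b)
    s=np.linalg.lstsq(np.c_[d,-e],p-o,rcond=None)[0]
    A=o+d*s[0];B=p+e*s[1];return (A+B)/2,np.linalg.norm(A-B)
def proj(f,P):
    c=f["view"][:3,:3]@np.array(P)+f["view"][:3,3];s=c[:2]/c[2]
    s=s*(1+float(f["k1"])*(s@s));return s*np.diag(f["K"])[:2]+f["K"][:2,2]
def crop(f,x0,y0,w,h,k,name):
    im=cv2.resize(f["pixels"][y0:y0+h,x0:x0+w,::-1],None,fx=k,fy=k,interpolation=cv2.INTER_NEAREST)
    for x in range(0,w,10):
        cv2.putText(im,str(x0+x),(x*k,8),0,.3,(0,0,255),1); cv2.line(im,(x*k,8),(x*k,14),(0,0,255),1)
    for y in range(0,h,10):
        cv2.putText(im,str(y0+y),(0,y*k+4),0,.3,(0,0,255),1); cv2.line(im,(18,y*k),(24,y*k),(0,0,255),1)
    cv2.imwrite(f"pics/{name}.png",im)
E
python3 - <<'E'
from h import *
f=load("top");g=load("scene")
crop(f,155,150,100,85,8,"t_parts"); crop(f,280,150,110,75,7,"t_stand")
crop(g,190,145,100,75,8,"s_parts"); crop(g,290,180,90,95,6,"s_stand")
E
```

```text
(no output)
```

View pics/t_parts.png

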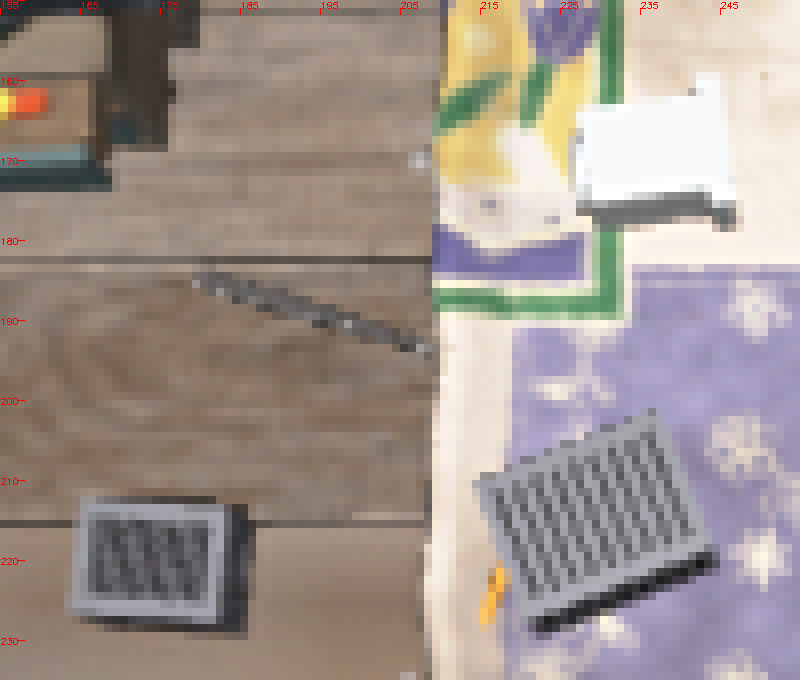

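View pics/t_stand.png

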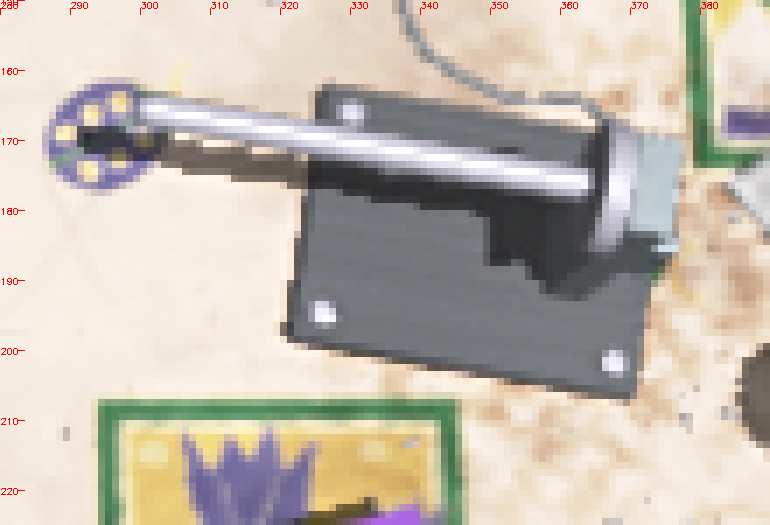

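View pics/s_parts.png

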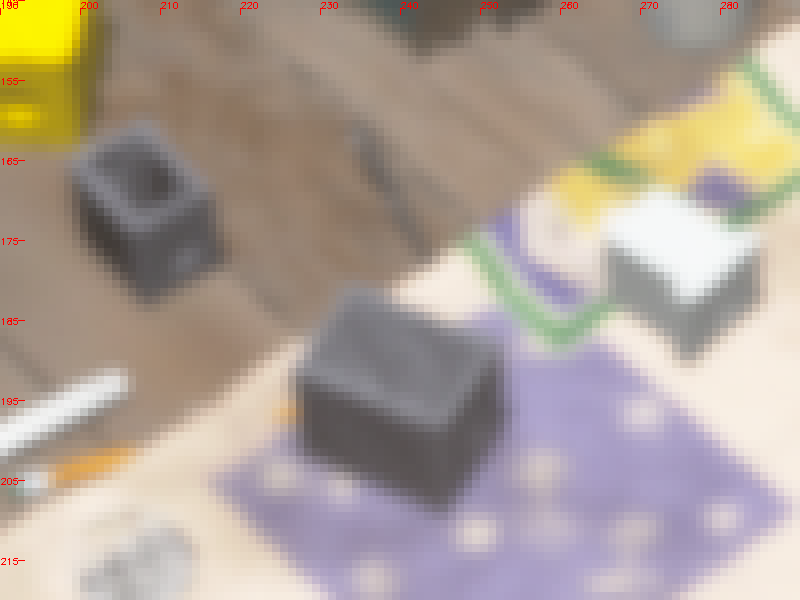

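View pics/s_stand.png

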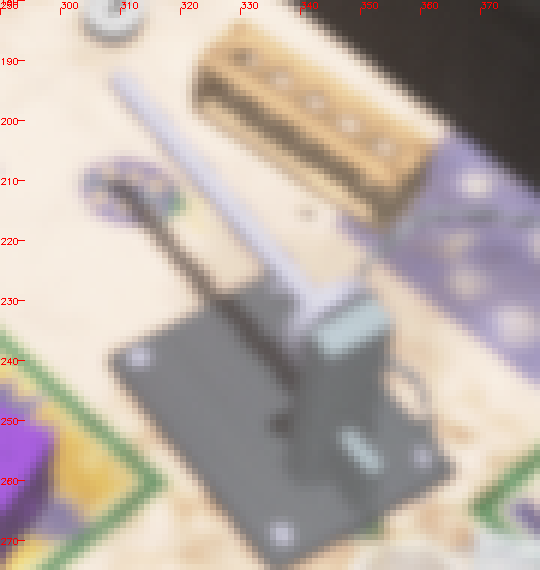

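```bash
cat > m.py <<'E'
from h import *
def rect(f,pts,z,name):
    P=np.array([onz(f,(u-.5,v-.5),z) for u,v in pts])[:,:2]
    e=np.roll(P,-1,0)-P
    print(name,"c",P.mean(0).round(4),"edges mm",(np.linalg.norm(e,axis=1)*1e3).round(1),"ang deg",np.degrees(np.arctan2(e[:,1],e[:,0])).round(1))
f=load("top");g=load("scene")
rect(f,[(214.5,210),(237,201.3),(244,218.5),(221,227)],.066,"wide")
rect(f,[(165,212),(185,213),(183,228),(163.3,226.8)],.056,"narrow")
rect(g,[(207,160),(216.5,168),(208.5,173.5),(198.5,166)],.056,"narrow(scene)")
rect(g,[(235,180.5),(252.5,188.5),(245,198.5),(227,191.5)],.066,"wide(scene)")
rect(f,[(325.5,162),(376,170),(370,207),(320.5,198.5)],.014,"base")
# rod
im=f["pixels"].astype(int);hs=cv2.cvtColor(f["pixels"],cv2.COLOR_RGB2HSV)
c=[]
for u in range(302,364,2):
    col=im[:,u].astype(float);v0=int(165+(u-302)*.175)
    # rod is bluish: b-r
    seg=col[v0-7:v0+9]; w=np.clip(seg[:,2]-seg[:,0]-2,0,None); 
    if u%10==2: print(u,[(int(v0-7+i),int(s.sum()/3),int(s[2]-s[0])) for i,s in enumerate(seg)])
E
python3 m.py
```

```text
wide c [0.4766 0.1686] edges mm [76.4 59.5 76.9 58.1] ang deg [ -68.7 -157.8  110.3   21.7]
narrow c [0.4599 0.3454] edges mm [64.9 48.3 63.5 47.8] ang deg [-93.  174.3  86.5  -4.1]
narrow(scene) c [0.4627 0.3438] edges mm [59.1 40.6 57.8 44.4] ang deg [ -88.3 -176.6   95.3    5. ]
wide(scene) c [0.4774 0.1634] edges mm [77.6 54.6 75.3 60.5] ang deg [ -72.3 -160.2  112.1   21.9]
base c [ 0.5839 -0.2252] edges mm [173.3 130.2 166.7 127.9] ang deg [-99.5 167.3  79.8  -9.8]
302 [(158, 231, -23), (159, 231, -22), (160, 231, -22), (161, 232, -24), (162, 228, -32), (163, 153, -6), (164, 208, 16), (165, 255, 0), (166, 228, 9), (167, 182, 13), (168, 132, 20), (169, 74, 7), (170, 72, 1), (171, 68, 7), (172, 92, -3), (173, 204, -18)]
312 [(159, 228, -23), (160, 229, -22), (161, 227, -24), (162, 224, -28), (163, 220, -31), (164, 216, -34), (165, 185, 3), (166, 214, 12), (167, 255, 0), (168, 219, 12), (169, 166, 7), (170, 225, -37), (171, 123, -23), (172, 95, -18), (173, 96, -18), (174, 114, -21)]
322 [(161, 215, -34), (162, 213, -33), (163, 211, -35), (164, 212, -34), (165, 214, -37), (166, 198
[... 442 characters left out ...]
, 8), (167, 119, 8), (168, 114, 8), (169, 115, 8), (170, 162, 11), (171, 216, 13), (172, 255, 0), (173, 230, 9), (174, 174, 11), (175, 98, 5), (176, 53, 3), (177, 49, 4), (178, 46, 1), (179, 56, 3), (180, 119, 7)]
352 [(166, 148, -18), (167, 112, 7), (168, 115, 7), (169, 120, 8), (170, 113, 7), (171, 73, 5), (172, 181, 12), (173, 224, 8), (174, 251, 4), (175, 217, 13), (176, 150, 9), (177, 70, 4), (178, 48, 2), (179, 51, 2), (180, 50, 4), (181, 52, 3)]
362 [(168, 140, -10), (169, 111, 8), (170, 117, 8), (171, 119, 7), (172, 109, 8), (173, 109, 7), (174, 202, 14), (175, 254, 1), (176, 240, 8), (177, 196, 13), (178, 113, 7), (179, 69, 4), (180, 67, 3), (181, 68, 4), (182, 68, 4), (183, 67, 4)]
```

```bash
cat > m2.py <<'E'
from h import *
f=load("top");g=load("scene")
# rod centreline, top view: half-max edges of darkness/brightness by hand-read centres above (pixel-centre coords)
u=np.array([302,312,322,332,342,352,362]);v=np.array([165.6,167.1,169.0,170.8,172.4,174.2,176.0])
p=np.polyfit(u,v,1);print("fit",p,(np.polyval(p,u)-v).round(2))
A=onz(f,(298,np.polyval(p,298)),.13);B=onz(f,(362,np.polyval(p,362)),.13)
d=(B-A)[:2];print("rod tip(px298)",A,"near root(362)",B,"y axis deg",np.degrees(np.arctan2(-d[1],-d[0])),"len",np.linalg.norm(d))
ub=np.array([.1736,.9848])
# scene: tip ~ (290+118/6, 180+78/6)
t,e=two(f,(298.,np.polyval(p,298)),g,(290+116/6-.5,180+80/6-.5));print("tip tri",t,e)
# flange: front rim in top view left edge (col ~365), top of the flange z=.16
for uv in [(365,176.5),(366.5,168),(364.2,185)]: print("flange",uv,onz(f,uv,.13))
print("flange top edge z.16",onz(f,(367,168.3),.16))
hsv=cv2.cvtColor(f["pixels"],cv2.COLOR_RGB2HSV)
from m import rect
rect(f,[(227.3,163.3),(242,162),(242.7,175),(228.5,175.6)],.05,"cap body?")
rect(f,[(241.8,160),(244.8,159),(247,175.5),(244,176.5)],.05,"cap rim?")
crop(f,222,152,35,35,16,"cap")
crop(g,255,160,40,35,14,"cap_s")
E
python3 m2.py | grep -v "^[0-9]"
```

```text
fit [  0.17428571 112.86571429] [-0.1   0.14 -0.01 -0.07  0.07  0.01 -0.04]
rod tip(px298) [ 0.61707694 -0.04691827  0.13      ] near root(362) [ 0.58139574 -0.24109049  0.13      ] y axis deg 79.58746056312563 len 0.1974234079913717
tip tri [ 0.62144916 -0.04881305  0.11918137] 0.002775183075643963
flange (365, 176.5) [ 0.57967344 -0.25019392  0.13      ]
flange (366.5, 168) [ 0.60641282 -0.25650354  0.13      ]
flange (364.2, 185) [ 0.5531939  -0.24611119  0.13      ]
flange top edge z.16 [ 0.59725532 -0.24855792  0.16      ]
wide c [0.4766 0.1686] edges mm [76.4 59.5 76.9 58.1] ang deg [ -68.7 -157.8  110.3   21.7]
narrow c [0.4599 0.3454] edges mm [64.9 48.3 63.5 47.8] ang deg [-93.  174.3  86.5  -4.1]
narrow(scene) c [0.4627 0.3438] edges mm [59.1 40.6 57.8 44.4] ang deg [ -88.3 -176.6   95.3    5. ]
wide(scene) c [0.4774 0.1634] edges mm [77.6 54.6 75.3 60.5] ang deg [ -72.3 -160.2  112.1   21.9]
base c [ 0.5839 -0.2252] edges mm [173.3 130.2 166.7 127.9] ang deg [-99.5 167.3  79.8  -9.8]
cap body? c [0.6284 0.152 ] edges mm [48.6 44.2 46.5 42. ] ang deg [ -85.1 -176.7   92.2    6.1]
cap rim? c [0.6325 0.1216] edges mm [10.4 56.6 10.3 56.6] ang deg [ -71.2 -172.5  108.7    7.6]
```

View pics/cap.png

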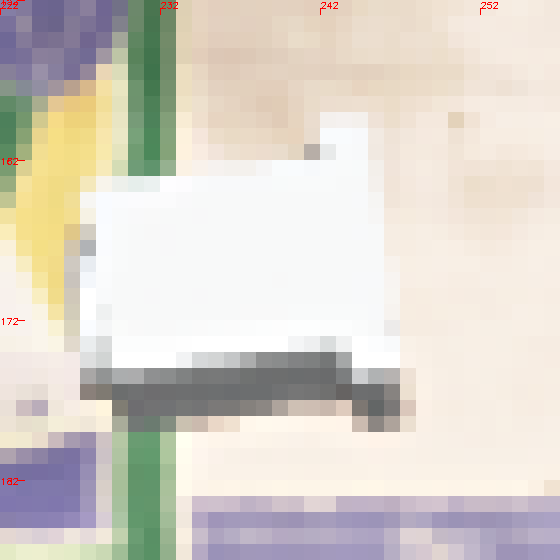

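View pics/cap_s.png

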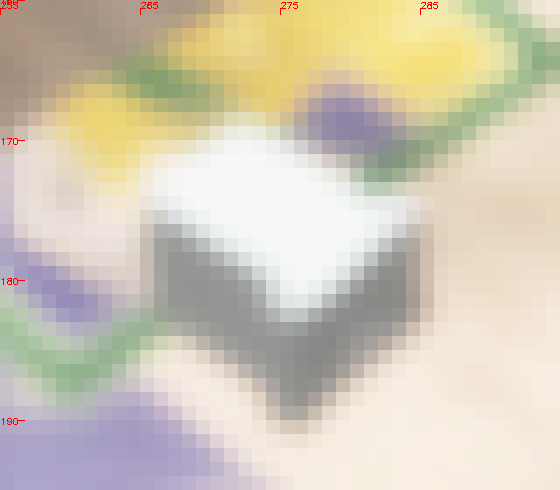

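Rod: tip at (0.617,-0.047), y axis at 79.7°, root at (0.581,-0.244), and the base plate agrees within 1 mm. Big element: centre (0.477,0.167), y axis at 111°. All the sizes check out. Next I move above it, with jaws across its x sides.

```bash
python3 -m jog '[[[0.0148,-0.0364,0,0,0,-0.062,1],[0.0148,-0.0364,0,0,0,-0.062,1],[0.0148,-0.0364,0,0,0,-0.062,1],[0.0148,-0.0364,0,0,0,-0.062,1],[0.0148,-0.0364,0,0,0,-0.062,1],[0.0148,-0.0364,0,0,0,-0.062,1],[0.0148,-0.0364,0,0,0,-0.062,1],[0.0148,-0.0364,0,0,0,-0.062,1],[0.0148,-0.0364,0,0,0,-0.062,1],[0.0148,-0.0364,0,0,0,-0.062,1],[0.0148,-0.0364,0,0,0,-0.062,1],[0.0148,-0.0364,0,0,0,-0.062,1],[0,0,-0.03,0,0,0,1],[0,0,-0.03,0,0,0,1],[0,0,0,0,0,0,1]]]' 25
python3 - <<'E'
from h import *
f=snap("top",1);g=snap("scene",1)
crop(f,190,180,90,70,8,"t1");crop(g,200,130,90,90,6,"s1")
E
```

```text
t: 1.98
eef_pos: [0.4763, 0.1665, 0.1531]
ee_rot: [-3.14, -0.005, -2.776]
force: [0.3, 0.9, 0.5]
width: 0.0876
```

View pics/t1.png

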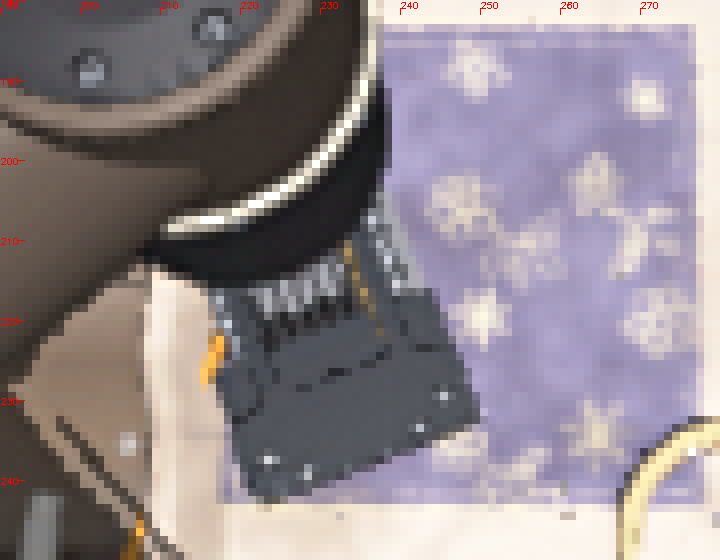

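View pics/s1.png

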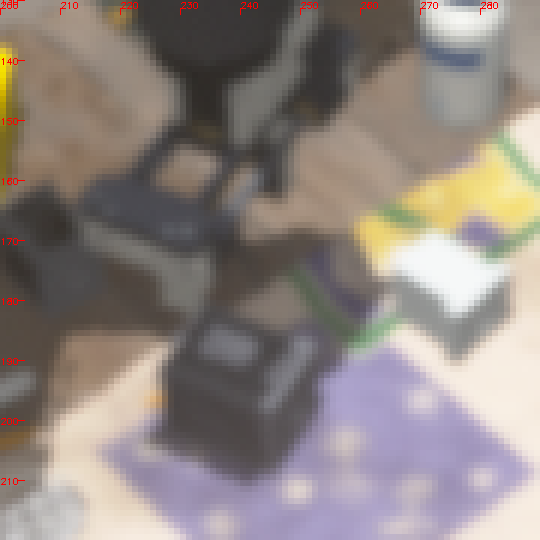

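The gripper is centred over the grey slotted block (scene px 241,195) and lined up with it. It's the only grey 80x60 block here; the look-alikes are purple and yellow. I'll descend and grip.

```bash
python3 -m jog '[[[0,0,-0.03,0,0,0,1],[0,0,-0.03,0,0,0,1],[0,0,-0.03,0,0,0,1],[0,0,-0.014,0,0,0,1],[0,0,0,0,0,0,0.3],[0,0,0,0,0,0,0.3],[0,0,0,0,0,0,0.3],[0,0,0,0,0,0,0.3],[0,0,0,0,0,0,0.3]]]' 30
```

```text
t: 3.2
eef_pos: [0.478, 0.168, 0.0519]
ee_rot: [3.141, 0.001, -2.775]
force: [-3.3, -0.2, 7.2]
width: 0.0591
```

```bash
python3 -m jog '[[[0,0,0.01,0,0,0,0.3],[0,0,0.03,0,0,0,0.3],[0,0,0.03,0,0,0,0.3],[0,0,0.027,0,0,0,0.3],[0.0188,-0.0195,0,0,0,-0.0683,0.3],[0.0188,-0.0195,0,0,0,-0.0683,0.3],[0.0188,-0.0195,0,0,0,-0.0683,0.3],[0.0188,-0.0195,0,0,0,-0.0683,0.3],[0.0188,-0.0195,0,0,0,-0.0683,0.3],[0.0188,-0.0195,0,0,0,-0.0683,0.3],[0.0188,-0.0195,0,0,0,-0.0683,0.3],[0.0188,-0.0195,0,0,0,-0.0683,0.3],[0,0,0,0,0,0,0.3],[0,0,0,0,0,0,0.3]]]'
python3 - <<'E'
from h import *
from station import monitor
s=monitor.get_state();print(s["eef_pos"],s["ee_rot"],s["width"])
f=snap("top",2);g=snap("scene",2)
crop(f,220,135,110,80,7,"t2");crop(g,240,130,110,90,7,"s2")
E
```

```text
t: 4.95
eef_pos: [0.6276, 0.0117, 0.1479]
ee_rot: [-3.141, -0.001, 2.961]
force: [-0.1, 0.1, -3.1]
width: 0.0589
[0.6275713  0.01172997 0.14785803] [-3.14148711e+00 -9.33124179e-04  2.96126988e+00] 0.05885156455995753
```

View pics/t2.png

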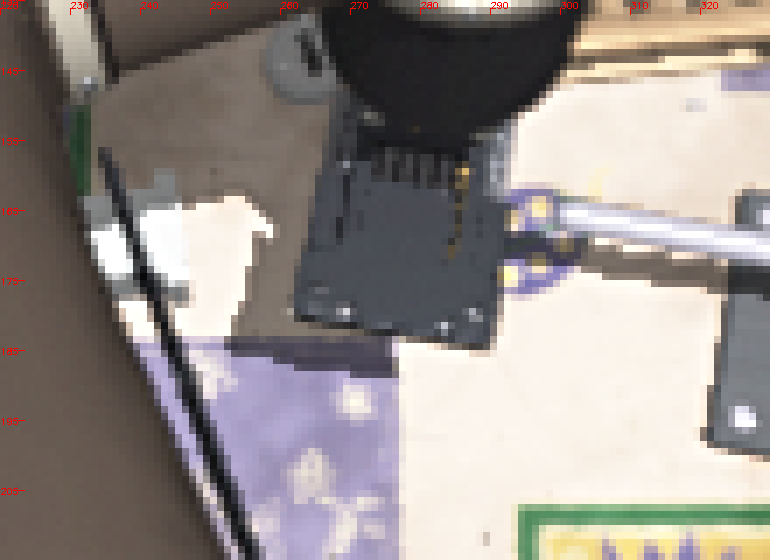

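View pics/s2.png

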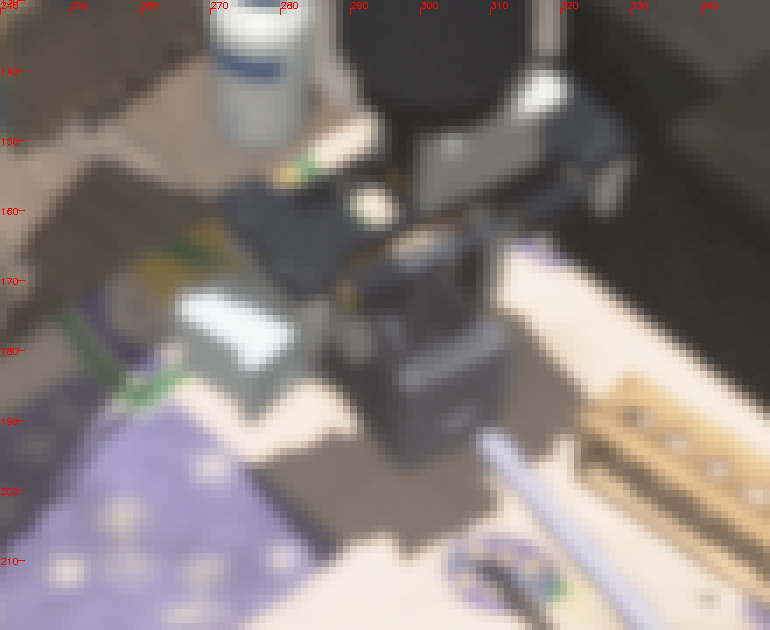

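The block is held level in front of the rod, and the tip is at scene px (309,193). I'll thread it slowly and watch the force.

```bash
python3 -m jog '[[[-0.0014,-0.0079,0.001,0,0,0,0.3],[-0.0014,-0.0079,0,0,0,0,0.3],[-0.0014,-0.0079,0,0,0,0,0.3],[-0.0014,-0.0079,0,0,0,0,0.3],[-0.0014,-0.0079,0,0,0,0,0.3],[0,0,0,0,0,0,0.3]]]'
python3 - <<'E'
from h import *
from station import monitor
s=monitor.get_state();print(s["eef_pos"],s["moment"])
f=snap("top",3);g=snap("scene",3)
crop(f,240,135,110,80,7,"t3");crop(g,260,130,110,90,7,"s3")
E
```

```text
t: 5.8
eef_pos: [0.621, -0.0284, 0.1491]
ee_rot: [-3.142, -0.0, 2.96]
force: [-0.5, -0.2, -2.4]
width: 0.0589
[ 0.62102096 -0.02844378  0.14906326] [ 0.09844321 -0.06757072 -0.00732258]
```

View pics/s3.png

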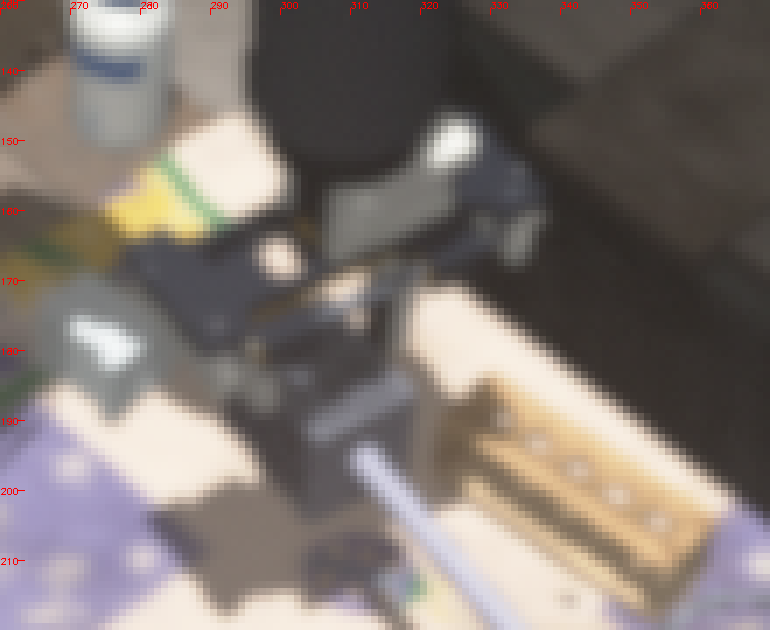

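The front face is 21 mm past the tip with no contact force, so it's threaded. I'll slide it home.

```bash
python3 -m jog '[[[-0.0024,-0.0131,0,0,0,0,0.3],[-0.0024,-0.0131,0,0,0,0,0.3],[-0.0024,-0.0131,0,0,0,0,0.3],[-0.0024,-0.0131,0,0,0,0,0.3],[-0.0024,-0.0131,0,0,0,0,0.3],[-0.0024,-0.0131,0,0,0,0,0.3],[-0.0024,-0.0131,0,0,0,0,0.3],[-0.0024,-0.0131,0,0,0,0,0.3],[-0.0024,-0.0131,0,0,0,0,0.3],[-0.0024,-0.0131,0,0,0,0,0.3],[-0.0024,-0.0131,0,0,0,0,0.3],[-0.0024,-0.0131,0,0,0,0,0.3],[-0.0012,-0.0069,0,0,0,0,0.3],[0,0,0,0,0,0,0.3]]]'
```

```text
t: 7.65
eef_pos: [0.591, -0.1923, 0.149]
ee_rot: [3.142, -0.0, 2.96]
force: [-0.2, 0.3, -3.0]
width: 0.0586
```

```bash
python3 -m jog '[[[-0.0007,-0.0039,0,0,0,0,0.3],[-0.0007,-0.0039,0,0,0,0,0.3],[-0.0005,-0.003,0,0,0,0,0.3],[0,0,0,0,0,0,0.3]]]'
```

```text
t: 8.15
eef_pos: [0.5892, -0.2028, 0.149]
ee_rot: [-3.142, 0.0, 2.961]
force: [-0.6, 0.5, -2.6]
width: 0.0589
```

```bash
python3 -m jog '[[[-0.0004,-0.002,0,0,0,0,0.3],[0,0,0,0,0,0,0.3]]]'; python3 -m jog '[[[-0.0004,-0.002,0,0,0,0,0.3],[0,0,0,0,0,0,0.3]]]'; python3 -m jog '[[[-0.0004,-0.002,0,0,0,0,0.3],[0,0,0,0,0,0,0.3]]]'
```

```text
t: 8.4
eef_pos: [0.5888, -0.2047, 0.149]
ee_rot: [-3.142, -0.0, 2.961]
force: [-0.0, 0.4, -2.7]
width: 0.0588
t: 8.65
eef_pos: [0.5884, -0.2067, 0.149]
ee_rot: [-3.142, -0.0, 2.961]
force: [0.3, 0.0, -2.3]
width: 0.0588
t: 8.9
eef_pos: [0.5881, -0.2084, 0.1491]
ee_rot: [3.141, 0.0, 2.961]
force: [0.1, 1.1, -2.5]
width: 0.0588
```

```bash
python3 -m jog '[[[-0.0004,-0.002,0,0,0,0,0.3],[0,0,0,0,0,0,0.3]]]'; python3 -m jog '[[[-0.0004,-0.002,0,0,0,0,0.3],[0,0,0,0,0,0,0.3]]]'; python3 - <<'E'
from h import *
f=snap("top",4);g=snap("scene",4)
crop(f,320,135,80,80,7,"t4");crop(g,310,170,90,90,7,"s4")
E
```

```text
t: 9.15
eef_pos: [0.5882, -0.2087, 0.1492]
ee_rot: [3.139, 0.001, 2.961]
force: [0.7, 10.3, 1.0]
width: 0.0587
t: 9.4
eef_pos: [0.5883, -0.2089, 0.1493]
ee_rot: [3.137, 0.001, 2.961]
force: [-0.3, 19.3, 2.4]
width: 0.0589
```

View pics/s4.png

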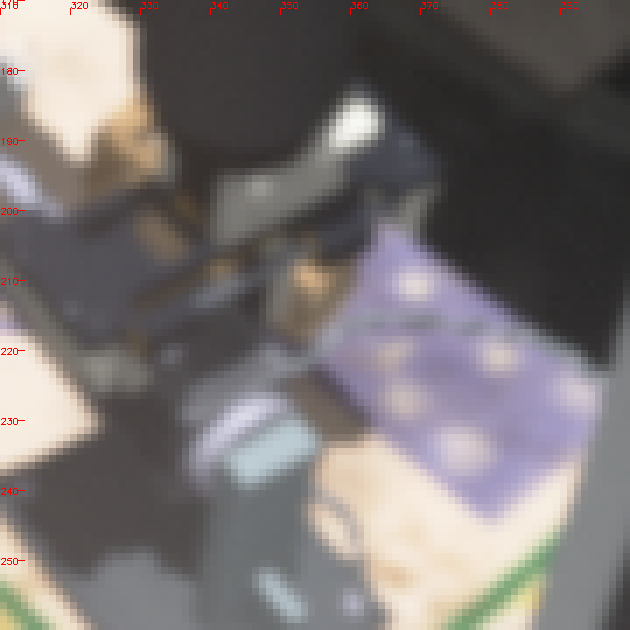

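It contacted the flange at 19 N with y≈36 mm at the TCP, so the grasp was about 4 mm off centre, consistent with the estimate. I'll ease off, lower it onto the rod, release, and go up.

```bash
python3 -m jog '[[[0.0005,0.0025,0,0,0,0,0.3],[0,0,-0.0015,0,0,0,0.3],[0,0,-0.0015,0,0,0,0.3],[0,0,0,0,0,0,1],[0,0,0,0,0,0,1],[0,0,0,0,0,0,1],[0,0,0,0,0,0,1]]]'; python3 -m jog '[[[0,0,0.03,0,0,0,1],[0,0,0.04,0,0,0,1],[-0.0106,0.0462,0,0,0,0.0114,1],[-0.0106,0.0462,0,0,0,0.0114,1],[-0.0106,0.0462,0,0,0,0.0114,1],[-0.0106,0.0462,0,0,0,0.0114,1],[-0.0106,0.0462,0,0,0,0.0114,1],[-0.0106,0.0462,0,0,0,0.0114,1],[-0.0106,0.0462,0,0,0,0.0114,1],[-0.0106,0.0462,0,0,0,0.0114,1],[-0.0106,0.0462,0,0,0,0.0114,1],[-0.0106,0.0462,0,0,0,0.0114,1],[-0.0106,0.0462,0,0,0,0.0114,1],[-0.0106,0.0462,0,0,0,0.0114,1],[0,0,-0.05,0,0,0,1],[0,0,0,0,0,0,1]]]'
python3 - <<'E'
from h import *
f=snap("top",5);g=snap("scene",5)
crop(f,280,150,110,75,7,"t5");crop(g,290,170,90,90,6,"s5")
crop(f,130,180,100,75,8,"t5n");crop(g,170,110,90,90,6,"s5n")
E
```

```text
t: 10.38
eef_pos: [0.5877, -0.2104, 0.1461]
ee_rot: [-3.141, 0.0, 2.961]
force: [0.4, -0.3, 0.0]
width: 0.0868
t: 12.38
eef_pos: [0.4586, 0.3426, 0.1628]
ee_rot: [-3.136, -0.005, 3.098]
force: [-0.2, -1.0, 0.5]
width: 0.0875
```

View pics/t5.png

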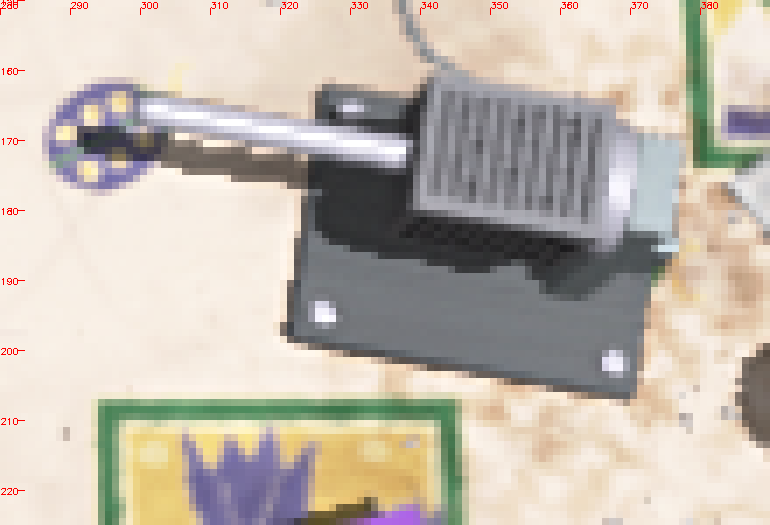

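View pics/t5n.png

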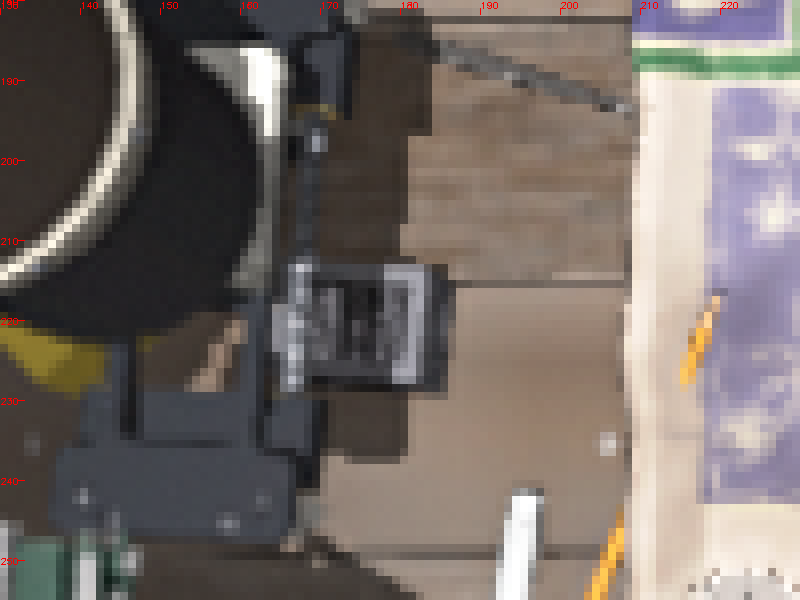

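View pics/s5n.png

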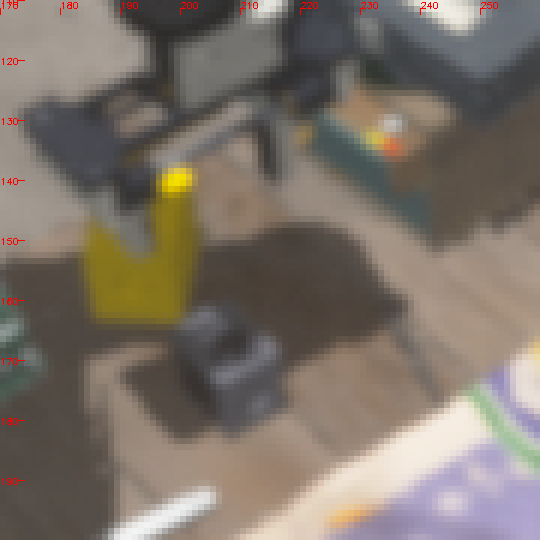

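```bash
python3 - <<'E'
from h import *
f=load("top",5);g=load("scene",5)
for P in [(.4586,.3426,.1628),(.4586,.3426,.0),(.4586,.3426,.056),(.461,.345,.056)]: print(P,proj(f,P).round(1),proj(g,P).round(1))
for P in [(.4586-.055,.3426,.15),(.4586+.055,.3426,.15)]: print(P,proj(f,P).round(1),proj(g,P).round(1))
print(onz(f,(174,219.7),.056), onz(g,(207.2,166.5),.056))
E
```

```text
(0.4586, 0.3426, 0.1628) [165.9 215.2] [203.6 147.4]
(0.4586, 0.3426, 0.0) [178.3 221.9] [207.8 176.7]
(0.4586, 0.3426, 0.056) [174.4 219.8] [206.5 167. ]
(0.461, 0.345, 0.056) [173.7 219.1] [206.6 166.4]
(0.4036, 0.3426, 0.15) [166.3 234.6] [192.  156.9]
(0.5136000000000001, 0.3426, 0.15) [167.8 197.4] [215.7 142.9]
[0.45896392 0.34395711 0.056     ] [0.46240107 0.34285675 0.056     ]
```

The big element sits against the flange at top px (338–368,160–185). The TCP projects onto the small grey slotted block at (174,220), which measures about 62x46 mm, so it fits. The yellow block beside it is the look-alike. Descend and grip.

```bash
python3 -m jog '[[[0.0015,0.0015,-0.035,0,0,-0.02,1],[0,0,-0.04,0,0,0,1],[0,0,-0.035,0,0,0,1],[0,0,-0.012,0,0,0,1],[0,0,0,0,0,0,0.2],[0,0,0,0,0,0,0.2],[0,0,0,0,0,0,0.2],[0,0,0,0,0,0,0.2],[0,0,0,0,0,0,0.2],[0,0,0,0,0,0,0.2]]]' 25
```

```text
t: 13.72
eef_pos: [0.4614, 0.346, 0.0454]
ee_rot: [3.141, -0.0, 3.078]
force: [-13.0, 0.1, 23.4]
width: 0.0332
```

```bash
python3 - <<'E'
from h import *
from station import monitor
s=monitor.get_state();print(s["width"],s["force"],s["moment"])
f=snap("top",6);g=snap("scene",6)
crop(f,130,180,100,75,8,"t6");crop(g,170,120,80,80,7,"s6")
E
```

```text
0.033186606754992555 [-12.95112966   0.12637751  23.39964531] [-0.02975417  5.26863583  0.06968639]
```

View pics/t6.png

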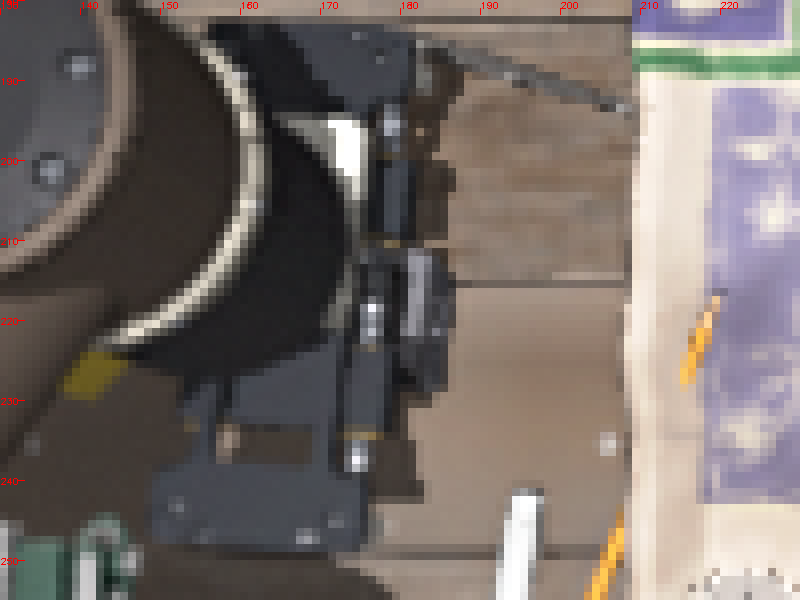

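View pics/s6.png

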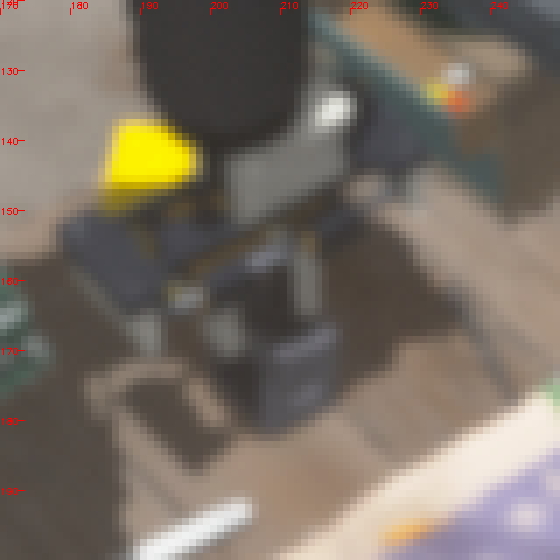

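The width reads 33 mm where the block should stop the jaws at 46 mm, and there is a 23 N push upward. The grasp is wrong, so I'll open, rise and look.

```bash
python3 -m jog '[[[0,0,0,0,0,0,0.6],[0,0,0,0,0,0,1],[0,0,0,0,0,0,1],[0,0,0,0,0,0,1]]]';python3 -m jog '[[[0,0,0.04,0,0,0,1],[0,0,0.05,0,0,0,1],[0,0.05,0.03,0,0,0,1],[0,0.06,0,0,0,0,1],[0,0.06,0,0,0,0,1],[0,0,0,0,0,0,1]]]'
python3 - <<'E'
from h import *
f=snap("top",7);g=snap("scene",7)
crop(f,130,180,100,75,8,"t7");crop(g,170,120,80,80,7,"s7")
E
```

```text
t: 14.32
eef_pos: [0.4639, 0.3466, 0.0465]
ee_rot: [3.139, 0.003, 3.079]
force: [1.8, -2.3, 9.6]
width: 0.0599
t: 15.08
eef_pos: [0.4613, 0.5192, 0.1625]
ee_rot: [-3.141, -0.0, 3.081]
force: [-0.9, -0.8, 0.4]
width: 0.0876
```

View pics/t7.png

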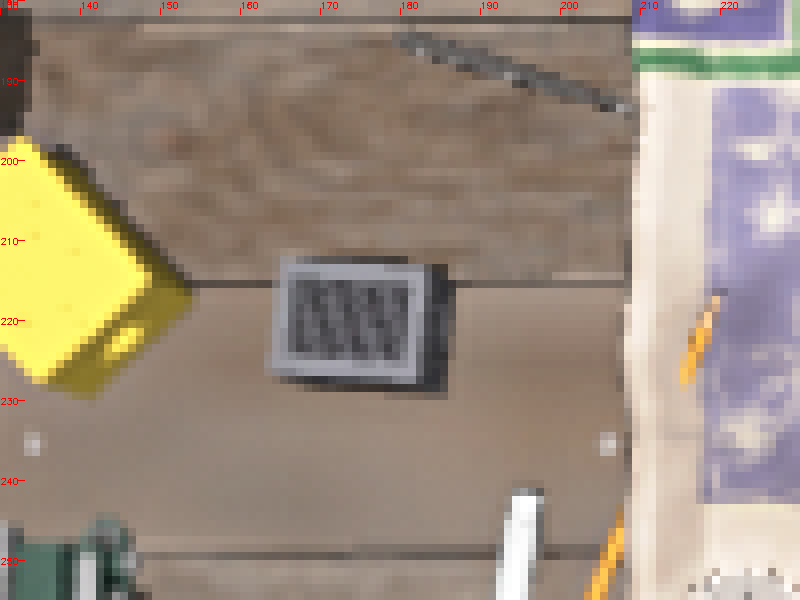

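View pics/s7.png

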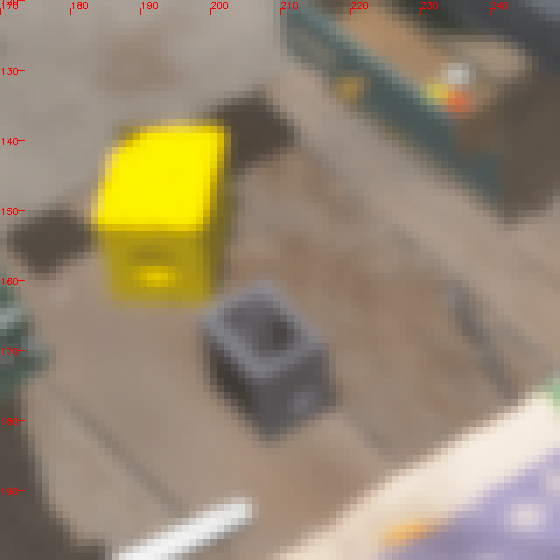

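The block is upright and basically where it was, top px (164–183,212–228). I'll retry and watch the state at each step: before closing, then at partial closings.

```bash
python3 -m jog '[[[-0.0005,-0.058,0,0,0,0,1],[0,-0.058,0,0,0,0,1],[0,-0.057,0,0,0,0,1],[0,0,-0.035,0,0,0,1],[0,0,-0.04,0,0,0,1],[0,0,-0.03,0,0,0,1],[0,0,-0.01,0,0,0,1],[0,0,0,0,0,0,1]]]' 15; for i in 1 2 3; do :; done; python3 -m jog '[[[0,0,0,0,0,0,0.7],[0,0,0,0,0,0,0.7],[0,0,0,0,0,0,0.7]]]'; python3 -m jog '[[[0,0,0,0,0,0,0.56],[0,0,0,0,0,0,0.56]]]'
```

```text
t: 16.18
eef_pos: [0.4617, 0.3422, 0.0494]
ee_rot: [-3.141, -0.0, 3.078]
force: [0.6, 0.6, -0.1]
width: 0.0876
t: 16.55
eef_pos: [0.4617, 0.3431, 0.0498]
ee_rot: [3.141, 0.001, 3.078]
force: [-0.0, 0.1, -0.3]
width: 0.0644
t: 16.8
eef_pos: [0.4615, 0.3428, 0.0491]
ee_rot: [3.142, 0.0, 3.078]
force: [0.5, -0.1, -0.1]
width: 0.0506
```

```bash
python3 - <<'E'
from h import *
f=snap("top",8);g=snap("scene",8)
crop(f,130,180,100,75,8,"t8");crop(g,170,120,80,80,7,"s8")
E
```

```text
(no output)
```

View pics/t8.png

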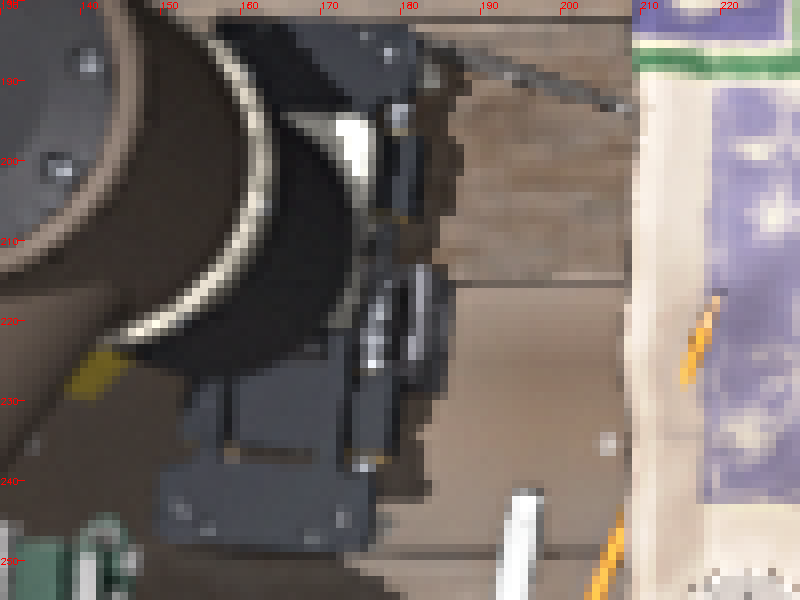

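View pics/s8.png

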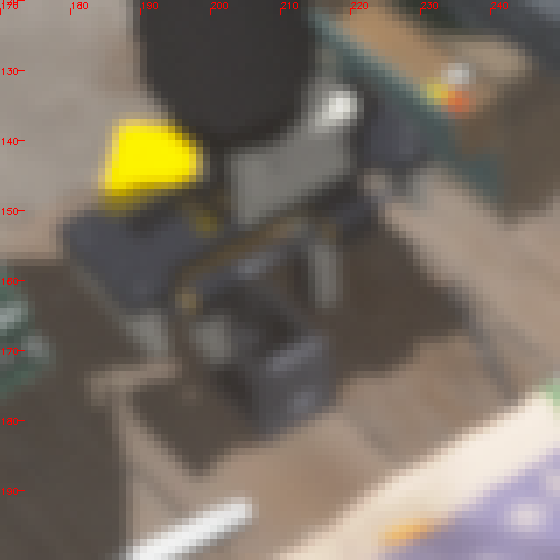

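```bash
python3 -m jog '[[[0,0,0,0,0,0,0.48],[0,0,0,0,0,0,0.48]]]' 10;  python3 -m jog '[[[0,0,0,0,0,0,0.4],[0,0,0,0,0,0,0.4]]]' 10
```

```text
t: 17.15
eef_pos: [0.4616, 0.3428, 0.049]
ee_rot: [-3.141, -0.0, 3.078]
force: [0.6, -0.0, -0.7]
width: 0.0426
t: 17.4
eef_pos: [0.4616, 0.3427, 0.049]
ee_rot: [-3.142, -0.0, 3.078]
force: [-0.2, -0.1, 0.1]
width: 0.0361
```

```bash
python3 - <<'E'
from h import *
f=snap("top",9);g=snap("scene",9)
im=np.hstack([cv2.resize(x["pixels"][a:a+40,b:b+40,::-1],(400,400),interpolation=cv2.INTER_CUBIC) for x,a,b in((f,195,160),(g,145,190))])
im=cv2.convertScaleAbs(im,alpha=1.8,beta=20)
cv2.imwrite("pics/z9.png",im)
print(proj(g,(.4616,.3427,.024)),proj(g,(.4616,.3427,.043)))
for dx in(-.018,.018): print(proj(g,(.4616+dx,.3427,.024)),proj(f,(.4616+dx,.3427,.056)))
E
```

```text
[207.84633978 172.19140527] [207.38124262 168.90171156]
[204.16766942 174.44984557] [174.20686539 224.49461977]
[211.49702666 169.9501518 ] [174.63813542 213.2942431 ]
```

View pics/z9.png

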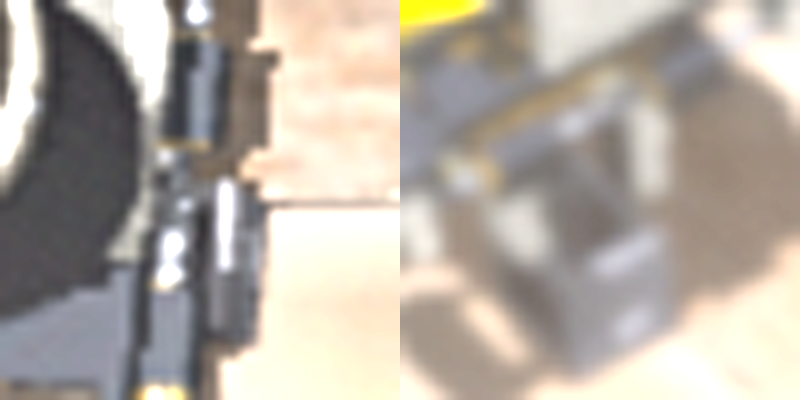

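```bash
python3 - <<'E'
from h import *
f=load("top",7);g=load("scene",7)
# matched top-face corners: +x+y? order
T=[(165.3,212),(183.5,213.2),(182,228),(163.3,226.8)]
S=[(206.5,160),(216,168),(207.5,173.5),(198.5,166)]
for a,b in zip(T,S): print(two(f,np.array(a)-.5,g,np.array(b)-.5))
f=load("top",0);g=load("scene",0)
T=[(214.5,210),(237,201.3),(244,218.5),(221,227)];S=[(235,180.5),(252.5,188.5),(245,198.5),(227,191.5)]
for a,b in zip(T,S): print("wide",two(f,np.array(a)-.5,g,np.array(b)-.5))
E
```

```text
(array([0.48394486, 0.37624759, 0.05464965]), np.float64(0.004089530824585774))
(array([0.48135477, 0.31490113, 0.0591017 ]), np.float64(0.0008140423386707058))
(array([0.43699534, 0.31634766, 0.05828937]), np.float64(0.007733321142964493))
(array([0.4410096 , 0.38016724, 0.04688706]), np.float64(0.0052516723121405345))
wide (array([0.492533  , 0.21451165, 0.06204772]), np.float64(0.00448574335315651))
wide (array([0.52054254, 0.14409867, 0.05568345]), np.float64(0.0022334690672994656))
wide (array([0.46445493, 0.12078248, 0.06330087]), np.float64(0.0034471264881971923))
wide (array([0.43804654, 0.19353476, 0.05941524]), np.float64(0.0032841519448672395))
```

```bash
python3 -m jog '[[[0,0,0,0,0,0,0.3],[0,0,0,0,0,0,0.3],[0,0,0,0,0,0,0.3]]]' 12; python3 -c "
from station import monitor;s=monitor.get_state();print(s['moment'])"
```

```text
t: 17.88
eef_pos: [0.4616, 0.3428, 0.0491]
ee_rot: [3.142, 0.0, 3.078]
force: [-0.1, 0.1, 0.5]
width: 0.0267
[ 0.07499437 -0.07707554 -0.02738354]
```

```bash
python3 - <<'E'
from h import *
a=load("top",0)["pixels"];b=load("top",7)["pixels"];c=load("scene",0)["pixels"];d=load("scene",7)["pixels"];e=load("scene",9)["pixels"]
r=lambda x:cv2.resize(x[:,:,::-1],(390,290),interpolation=cv2.INTER_NEAREST)
im=np.vstack([np.hstack([r(a[205:235,155:195]),r(b[205:235,155:195])]),np.hstack([r(d[155:185,190:230]),r(e[155:185,190:230])])])
cv2.imwrite("pics/cmp.png",cv2.convertScaleAbs(im,alpha=1.5,beta=10))
E
```

```text
(no output)
```

View pics/cmp.png

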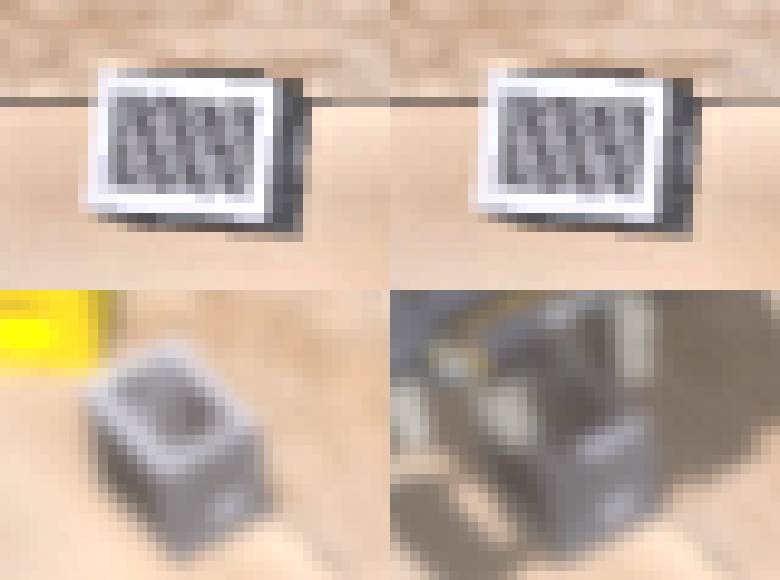

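```bash
python3 - <<'E'
from h import *
f=snap("top",10);g=snap("scene",10)
r=lambda x:cv2.resize(x[:,:,::-1],(390,390),interpolation=cv2.INTER_CUBIC)
im=np.hstack([r(f["pixels"][195:235,155:195]),r(g["pixels"][145:185,190:230])])
cv2.imwrite("pics/z10.png",cv2.convertScaleAbs(im,alpha=1.7,beta=20))
E
```

```text
(no output)
```

View pics/z10.png

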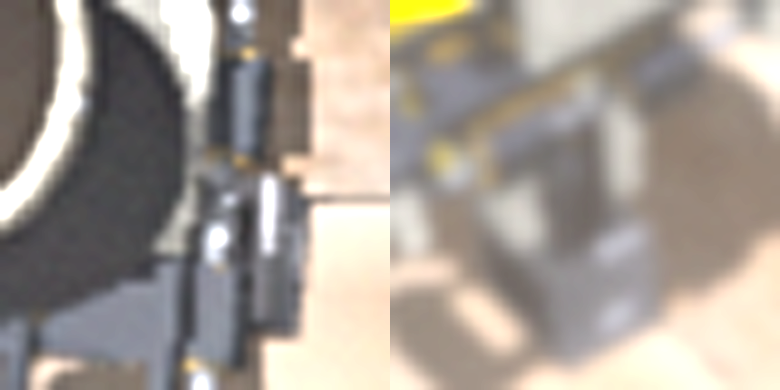

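The jaws closed to 27 mm through the block's visible middle with no contact. At attempt 1, lower down, they stopped at 33 mm and were pushed up. That suggests only something lower, around the bore axis (z=28 mm), is solid. I'll grip with the pads at bore height.

```bash
python3 -m jog '[[[0,0,0,0,0,0,1],[0,0,0,0,0,0,1],[0,0,0,0,0,0,1],[0,0,0,0,0,0,1],[0,0,0,0,0,0,1],[0,0.003,0,0,0,0,1],[0,0,-0.008,0,0,0,1],[0,0,-0.007,0,0,0,1],[0,0,0,0,0,0,1]]]' 15; python3 -m jog '[[[0,0,0,0,0,0,0.5],[0,0,0,0,0,0,0.5],[0,0,0,0,0,0,0.5],[0,0,0,0,0,0,0.45],[0,0,0,0,0,0,0.45]]]' ; python3 -m jog '[[[0,0,0,0,0,0,0.38],[0,0,0,0,0,0,0.38]]]'
```

```text
t: 19.1
eef_pos: [0.4611, 0.3452, 0.033]
ee_rot: [-3.14, -0.001, 3.078]
force: [-0.2, -0.3, 0.5]
width: 0.0873
t: 19.73
eef_pos: [0.4615, 0.3458, 0.0341]
ee_rot: [3.142, 0.0, 3.078]
force: [-0.2, 0.6, 0.8]
width: 0.0461
t: 19.98
eef_pos: [0.4616, 0.3458, 0.0342]
ee_rot: [3.142, 0.0, 3.078]
force: [-0.8, -1.6, 1.9]
width: 0.0459
```

The width now holds at 46 mm, so it's gripped. I'll tighten, lift a little, and verify.

```bash
python3 -m jog '[[[0,0,0,0,0,0,0.3],[0,0,0,0,0,0,0.3],[0,0,0.01,0,0,0,0.3],[0,0,0.02,0,0,0,0.3],[0,0,0.03,0,0,0,0.3],[0,0,0,0,0,0,0.3]]]' 25
python3 - <<'E'
from h import *
f=snap("top",11);g=snap("scene",11)
r=lambda x:cv2.resize(x[:,:,::-1],(390,390),interpolation=cv2.INTER_CUBIC)
im=np.hstack([r(f["pixels"][190:240,145:195]),r(g["pixels"][130:190,180:240])])
cv2.imwrite("pics/z11.png",cv2.convertScaleAbs(im,alpha=1.7,beta=20))
E
```

```text
t: 20.72
eef_pos: [0.4627, 0.3471, 0.0969]
ee_rot: [3.138, 0.003, 3.078]
force: [0.3, -0.5, -1.7]
width: 0.0456
```

View pics/z11.png

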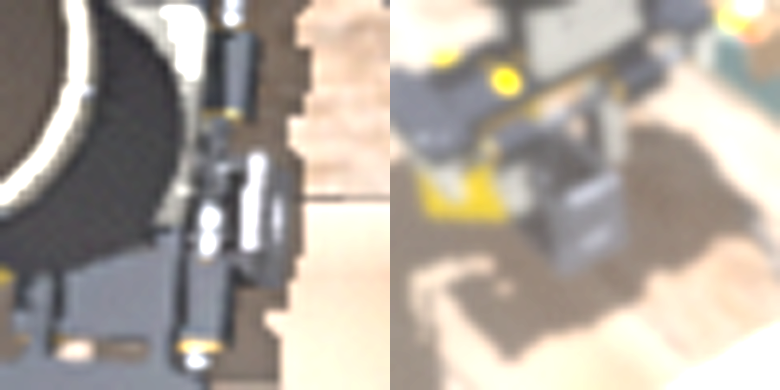

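```bash
python3 -m jog '[[[0,0,0.02,0,0,0,0.3],[0,0,0.02,0,0,0,0.3],[0.0183,-0.0372,0,0,0,-0.0131,0.3],[0.0183,-0.0372,0,0,0,-0.0131,0.3],[0.0183,-0.0372,0,0,0,-0.0131,0.3],[0.0183,-0.0372,0,0,0,-0.0131,0.3],[0.0183,-0.0372,0,0,0,-0.0131,0.3],[0.0183,-0.0372,0,0,0,-0.0131,0.3],[0.0183,-0.0372,0,0,0,-0.0131,0.3],[0.0183,-0.0372,0,0,0,-0.0131,0.3],[0.0183,-0.0372,0,0,0,-0.0131,0.3],[0,0,0,0,0,0,0.3],[0,0,0,0,0,0,0.3]]]'
python3 - <<'E'
from h import *
f=snap("top",12);g=snap("scene",12)
r=lambda x:cv2.resize(x[:,:,::-1],(390,390),interpolation=cv2.INTER_CUBIC)
im=np.hstack([r(f["pixels"][135:195,250:310]),r(g["pixels"][150:210,270:330])])
cv2.imwrite("pics/z12.png",cv2.convertScaleAbs(im,alpha=1.3,beta=10))
E
```

```text
t: 22.45
eef_pos: [0.6255, 0.0107, 0.1329]
ee_rot: [-3.141, -0.002, 2.959]
force: [0.3, -0.4, -1.5]
width: 0.0455
```

View pics/z12.png

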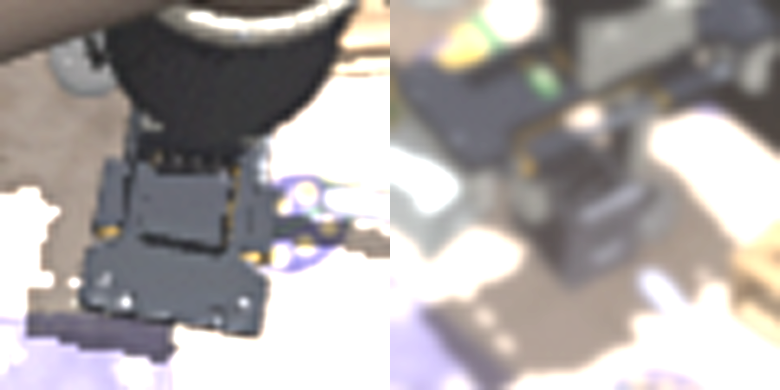

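```bash
python3 -m jog '[[[0.0021,-0.0004,0.0035,0,0,0.001,0.3],[0,0,0,0,0,0,0.3],[-0.0014,-0.0079,0,0,0,0,0.3],[-0.0014,-0.0079,0,0,0,0,0.3],[-0.0014,-0.0079,0,0,0,0,0.3],[-0.0014,-0.0079,0,0,0,0,0.3],[-0.0014,-0.0079,0,0,0,0,0.3],[-0.0014,-0.0079,0,0,0,0,0.3],[0,0,0,0,0,0,0.3]]]'
python3 - <<'E'
from h import *
f=snap("top",13);g=snap("scene",13)
r=lambda x:cv2.resize(x[:,:,::-1],(390,390),interpolation=cv2.INTER_CUBIC)
im=np.hstack([r(f["pixels"][135:195,260:320]),r(g["pixels"][160:220,280:340])])
cv2.imwrite("pics/z13.png",im)
E
```

```text
t: 23.68
eef_pos: [0.6198, -0.0375, 0.1376]
ee_rot: [-3.142, -0.0, 2.96]
force: [-0.3, 1.2, -2.2]
width: 0.0459
```

View pics/z13.png

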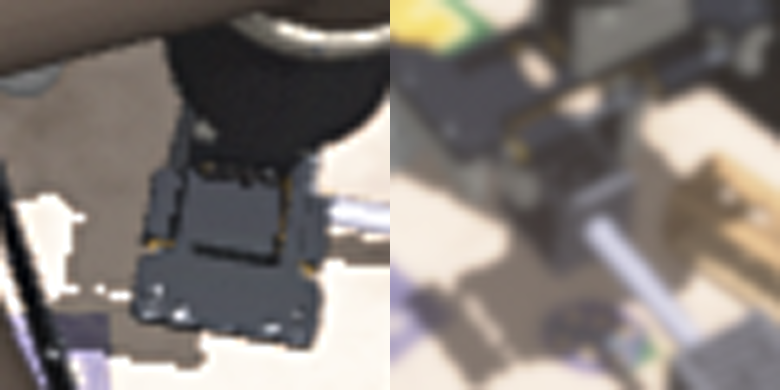

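The rod is inside the bore by 20 mm with little force, so I'll slide on.

```bash
python3 -m jog '[[[-0.0023,-0.0126,-0.001,0,0,0,0.3],[-0.0023,-0.0126,0,0,0,0,0.3],[-0.0023,-0.0126,0,0,0,0,0.3],[-0.0023,-0.0126,0,0,0,0,0.3],[-0.0023,-0.0126,0,0,0,0,0.3],[-0.0023,-0.0126,0,0,0,0,0.3],[-0.0018,-0.0098,0,0,0,0,0.3],[0,0,0,0,0,0,0.3]]]'; python3 -m jog '[[[-0.0007,-0.0039,0,0,0,0,0.3],[-0.0004,-0.002,0,0,0,0,0.3],[0,0,0,0,0,0,0.3]]]'; python3 -m jog '[[[-0.0004,-0.002,0,0,0,0,0.3],[0,0,0,0,0,0,0.3]]]'
```

```text
t: 24.78
eef_pos: [0.6042, -0.123, 0.1365]
ee_rot: [-3.142, -0.0, 2.96]
force: [-0.4, -0.5, -0.5]
width: 0.0456
t: 25.15
eef_pos: [0.6033, -0.128, 0.1365]
ee_rot: [-3.142, -0.0, 2.961]
force: [0.3, -0.2, -1.3]
width: 0.0459
t: 25.4
eef_pos: [0.6028, -0.1301, 0.1365]
ee_rot: [-3.142, -0.0, 2.961]
force: [0.6, 0.9, -1.2]
width: 0.0456
```

```bash
python3 -m jog '[[[-0.0007,-0.0039,0,0,0,0,0.3],[0,0,0,0,0,0,0.3]]]'; python3 -m jog '[[[-0.0004,-0.002,0,0,0,0,0.3],[0,0,0,0,0,0,0.3]]]';python3 -m jog '[[[-0.0004,-0.002,0,0,0,0,0.3],[0,0,0,0,0,0,0.3]]]';python3 -m jog '[[[-0.0004,-0.002,0,0,0,0,0.3],[0,0,0,0,0,0,0.3]]]'
```

```text
t: 25.65
eef_pos: [0.6021, -0.1343, 0.1365]
ee_rot: [-3.142, -0.0, 2.961]
force: [0.4, 0.8, -1.0]
width: 0.046
t: 25.9
eef_pos: [0.6017, -0.1362, 0.1366]
ee_rot: [-3.142, 0.0, 2.961]
force: [-0.2, -0.0, -1.9]
width: 0.0452
t: 26.15
eef_pos: [0.6013, -0.1382, 0.1366]
ee_rot: [-3.142, -0.0, 2.961]
force: [1.2, -0.9, -0.8]
width: 0.046
t: 26.4
eef_pos: [0.601, -0.1398, 0.1366]
ee_rot: [3.141, 0.0, 2.961]
force: [0.3, 2.2, -1.2]
width: 0.0455
```

```bash
python3 -m jog '[[[-0.0004,-0.002,0,0,0,0,0.3],[0,0,0,0,0,0,0.3]]]';python3 -m jog '[[[0.0004,0.002,0,0,0,0,0.3],[0,0,-0.0015,0,0,0,0.3],[0,0,-0.0015,0,0,0,0.3],[0,0,0,0,0,0,1],[0,0,0,0,0,0,1],[0,0,0,0,0,0,1],[0,0,0,0,0,0,1]]]'
```

```text
t: 26.65
eef_pos: [0.601, -0.1399, 0.1366]
ee_rot: [3.139, 0.001, 2.961]
force: [0.3, 11.5, 0.3]
width: 0.0455
t: 27.52
eef_pos: [0.6009, -0.1402, 0.1335]
ee_rot: [-3.141, -0.0, 2.961]
force: [-0.2, -0.2, 0.5]
width: 0.0803
```

```bash
python3 -m jog '[[[0,0,0.03,0,0,0,1],[0,0,0.04,0,0,0,1],[-0.04,0.03,0,0,0,0,1],[-0.045,0.03,0,0,0,0,1],[-0.045,0.03,0,0,0,0,1],[0,0,0,0,0,0,1]]]'
python3 - <<'E'
from h import *
f=snap("top",14);g=snap("scene",14)
crop(f,285,145,100,75,8,"t14")
crop(f,215,150,40,35,18,"c14");crop(g,255,155,40,40,14,"cs14")
f0=load("top",0)
for F in (f0,):
    a=onz(F,(245-.5,159.3-.5),.05);b=onz(F,(247.2-.5,175-.5),.05);c=onz(F,(227-.5,164-.5),.05);d=onz(F,(228.3-.5,174.8-.5),.05)
    print(a,b,np.linalg.norm(a-b),c,d,np.linalg.norm(c-d)); o=(a+b)/2;e=(c+d)/2
    print("open",o,"closed",e,np.linalg.norm(o-e),np.degrees(np.arctan2(*(e-o)[[1,0]])), "normal",np.degrees(np.arctan2(*(a-b)[[1,0]]))+90)
E
```

```text
t: 28.28
eef_pos: [0.4686, -0.049, 0.2043]
ee_rot: [3.14, 0.001, 2.963]
force: [0.1, 0.2, 1.6]
width: 0.088
[0.66118524 0.11970734 0.05      ] [0.60776223 0.11231622 0.05      ] 0.053931878192430116 [0.64545067 0.17894129 0.05      ] [0.60876283 0.1741796  0.05      ] 0.03699555745387674
open [0.63447374 0.11601178 0.05      ] closed [0.62710675 0.17656044 0.05      ] 0.06099518619531001 96.93711061886715 normal 97.87691466161615
```

View pics/t14.png

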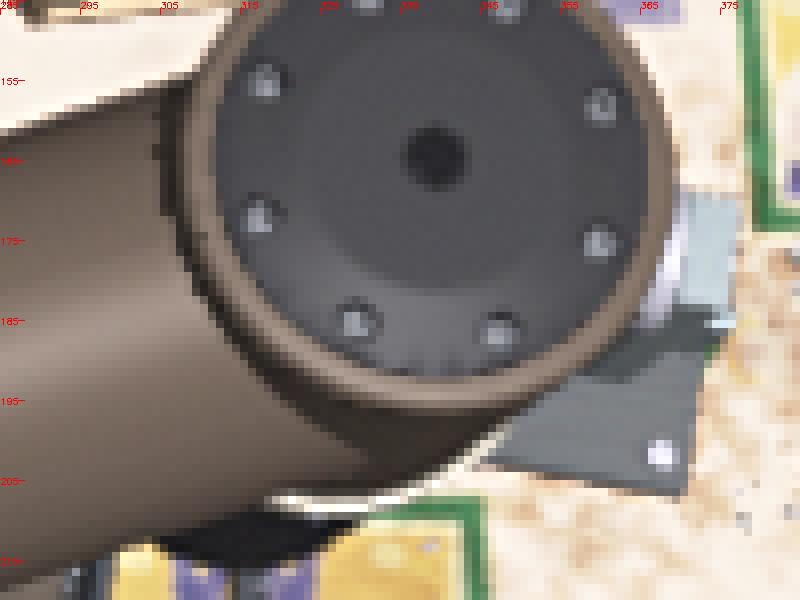

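View pics/c14.png

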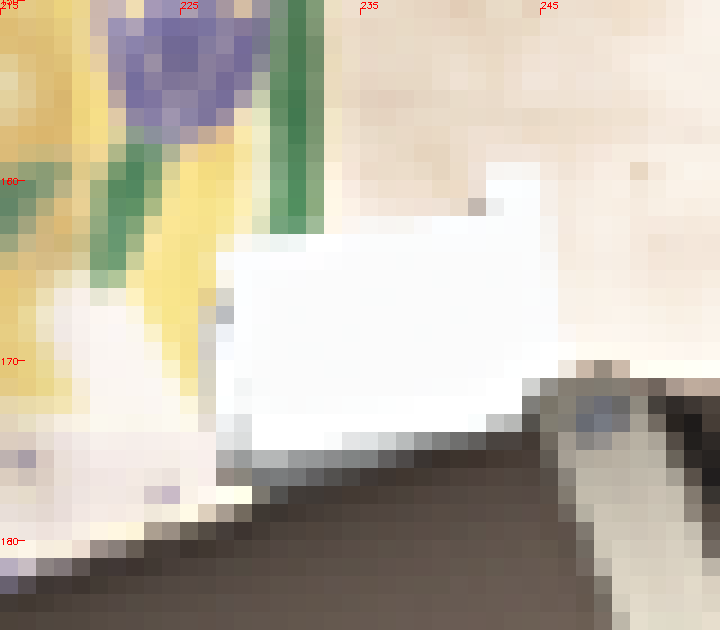

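The cap hasn't moved. Its rim measures 54 mm and its body 37–40 mm. cap_mid is at (0.630,0.148) and its y axis at 97.5°. Next I go to it, with the grasp on the body.

```bash
python3 -m jog '[[[0.0269,0.0332,0,0,0,0.0515,1],[0.0269,0.0332,0,0,0,0.0515,1],[0.0269,0.0332,0,0,0,0.0515,1],[0.0269,0.0332,0,0,0,0.0515,1],[0.0269,0.0332,0,0,0,0.0515,1],[0.0269,0.0332,0,0,0,0.0515,1],[0,0,-0.03,0,0,0,1],[0,0,-0.03,0,0,0,1],[0,0,0,0,0,0,1]]]' 15
python3 - <<'E'
from h import *
f=snap("top",15);g=snap("scene",15)
r=lambda x:cv2.resize(x[:,:,::-1],(390,390),interpolation=cv2.INTER_CUBIC)
im=np.hstack([r(f["pixels"][135:195,215:275]),r(g["pixels"][145:205,250:310])])
cv2.imwrite("pics/z15.png",im); crop(f,285,145,100,75,8,"t15")
E
```

```text
t: 29.5
eef_pos: [0.6317, 0.1479, 0.1402]
ee_rot: [-3.14, -0.006, -3.014]
force: [0.1, 0.1, 0.0]
width: 0.0876
```

View pics/z15.png

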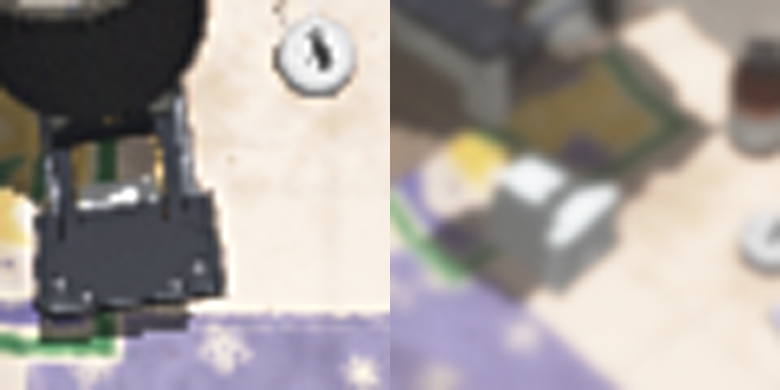

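View pics/t15.png

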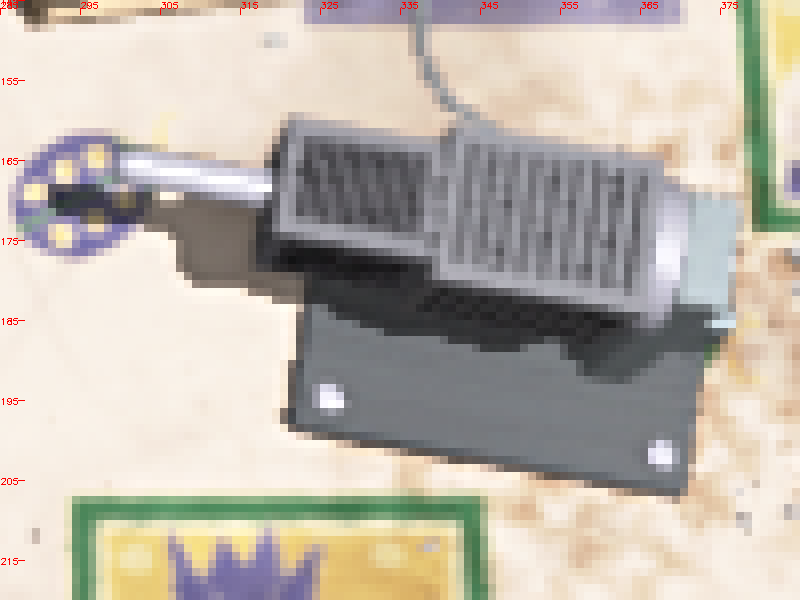

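Both elements are home against each other and the flange. The gripper is straddling the cap, so I'll descend and grip at bore height.

```bash
python3 -m jog '[[[-0.0015,0.002,-0.03,0,0,0,1],[0,0,-0.03,0,0,0,1],[0,0,-0.03,0,0,0,1],[0,0,-0.016,0,0,0,1],[0,0,0,0,0,0,1]]]' 15; python3 -m jog '[[[0,0,0,0,0,0,0.5],[0,0,0,0,0,0,0.5],[0,0,0,0,0,0,0.5],[0,0,0,0,0,0,0.3],[0,0,0,0,0,0,0.3],[0,0,0,0,0,0,0.3]]]'
```

```text
t: 30.22
eef_pos: [0.6311, 0.151, 0.0376]
ee_rot: [-3.141, -0.0, -3.013]
force: [0.0, -0.2, 1.3]
width: 0.0877
t: 30.98
eef_pos: [0.6309, 0.1512, 0.0376]
ee_rot: [-3.142, 0.0, -3.013]
force: [-0.4, 0.2, 0.3]
width: 0.0386
```

```bash
python3 -m jog '[[[0,0,0,0,0,0,0.3],[0,0,0,0,0,0,0.3],[0,0,0.01,0,0,0,0.3],[0,0,0.02,0,0,0,0.3],[0,0,0.03,0,0,0,0.3],[0,0,0,0,0,0,0.3]]]' 25
python3 - <<'E'
from h import *
f=snap("top",16);g=snap("scene",16)
r=lambda x:cv2.resize(x[:,:,::-1],(390,390),interpolation=cv2.INTER_CUBIC)
im=np.hstack([r(f["pixels"][135:195,215:275]),r(g["pixels"][145:205,250:310])])
cv2.imwrite("pics/z16.png",im)
E
```

```text
t: 31.72
eef_pos: [0.6325, 0.1519, 0.1008]
ee_rot: [3.14, 0.005, -3.013]
force: [-0.4, -0.3, -2.1]
width: 0.038
```

View pics/z16.png

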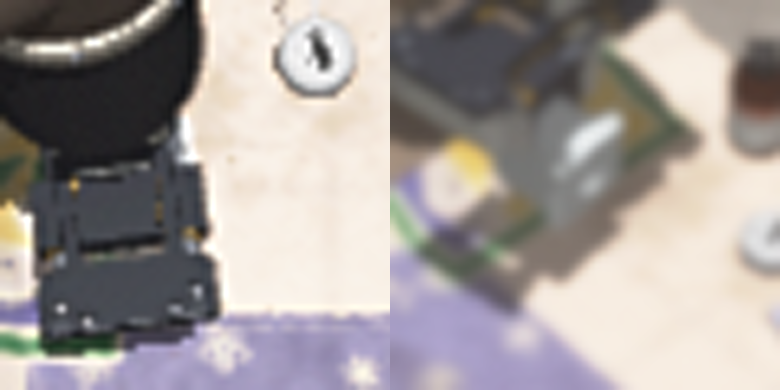

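```bash
python3 -m jog '[[[0,0,0.02,0,0,0,0.3],[0,0,0.022,0,0,0,0.3],[-0.0006,-0.0225,0,0,0,-0.0517,0.3],[-0.0006,-0.0225,0,0,0,-0.0517,0.3],[-0.0006,-0.0225,0,0,0,-0.0517,0.3],[-0.0006,-0.0225,0,0,0,-0.0517,0.3],[-0.0006,-0.0225,0,0,0,-0.0517,0.3],[-0.0006,-0.0225,0,0,0,-0.0517,0.3],[0,0,0,0,0,0,0.3],[0,0,0,0,0,0,0.3]]]'
python3 - <<'E'
from h import *
f=snap("top",17);g=snap("scene",17)
r=lambda x:cv2.resize(x[:,:,::-1],(390,390),interpolation=cv2.INTER_CUBIC)
im=np.hstack([r(f["pixels"][135:195,250:310]),r(g["pixels"][155:215,270:330])])
cv2.imwrite("pics/z17.png",im)
E
```

```text
t: 33.08
eef_pos: [0.6274, 0.0159, 0.1396]
ee_rot: [3.141, 0.0, 2.959]
force: [-0.6, 0.5, -1.3]
width: 0.0375
```

View pics/z17.png

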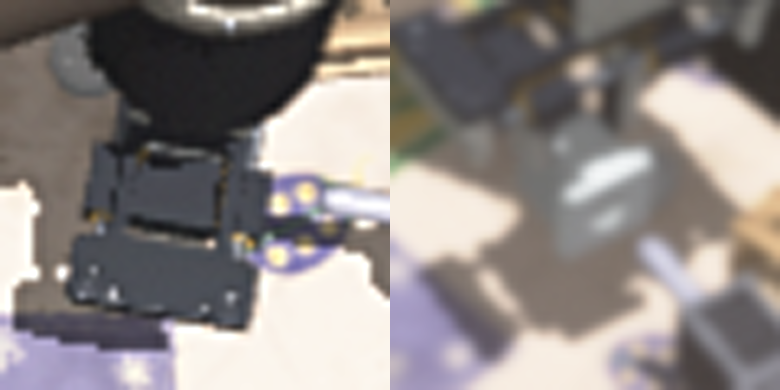

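```bash
python3 -m jog '[[[0.0015,-0.0003,0.003,0,0,0.001,0.3],[-0.0011,-0.0059,0,0,0,0,0.3],[-0.0011,-0.0059,0,0,0,0,0.3],[-0.0011,-0.0059,0,0,0,0,0.3],[0,0,0,0,0,0,0.3]]]'; python3 -m jog '[[[-0.0007,-0.0039,0,0,0,0,0.3],[-0.0007,-0.0039,0,0,0,0,0.3],[0,0,0,0,0,0,0.3]]]';python3 -m jog '[[[-0.0007,-0.0039,0,0,0,0,0.3],[-0.0007,-0.0039,0,0,0,0,0.3],[0,0,0,0,0,0,0.3]]]'
```

```text
t: 33.8
eef_pos: [0.6253, -0.0025, 0.1426]
ee_rot: [-3.142, -0.0, 2.96]
force: [0.5, -0.8, -0.9]
width: 0.0379
t: 34.17
eef_pos: [0.6239, -0.0099, 0.1425]
ee_rot: [-3.142, -0.0, 2.961]
force: [-0.6, -0.4, -1.1]
width: 0.0381
t: 34.55
eef_pos: [0.6226, -0.0177, 0.1426]
ee_rot: [-3.142, -0.0, 2.961]
force: [-0.4, 0.1, -1.0]
width: 0.0379
```

```bash
python3 -m jog '[[[-0.0007,-0.0039,0,0,0,0,0.3],[-0.0007,-0.0039,0,0,0,0,0.3],[0,0,0,0,0,0,0.3]]]';python3 -m jog '[[[-0.0007,-0.0039,0,0,0,0,0.3],[-0.0007,-0.0039,0,0,0,0,0.3],[0,0,0,0,0,0,0.3]]]'
python3 - <<'E'
from h import *
f=snap("top",18);g=snap("scene",18)
r=lambda x:cv2.resize(x[:,:,::-1],(390,390),interpolation=cv2.INTER_CUBIC)
im=np.hstack([r(f["pixels"][135:195,260:320]),r(g["pixels"][165:225,280:340])])
cv2.imwrite("pics/z18.png",im)
E
```

```text
t: 34.92
eef_pos: [0.6211, -0.0256, 0.1425]
ee_rot: [-3.142, -0.0, 2.961]
force: [-0.3, 0.5, -0.0]
width: 0.0382
t: 35.3
eef_pos: [0.6198, -0.0334, 0.1426]
ee_rot: [-3.142, -0.0, 2.961]
force: [-0.2, 0.1, -0.9]
width: 0.0379
```

View pics/z18.png

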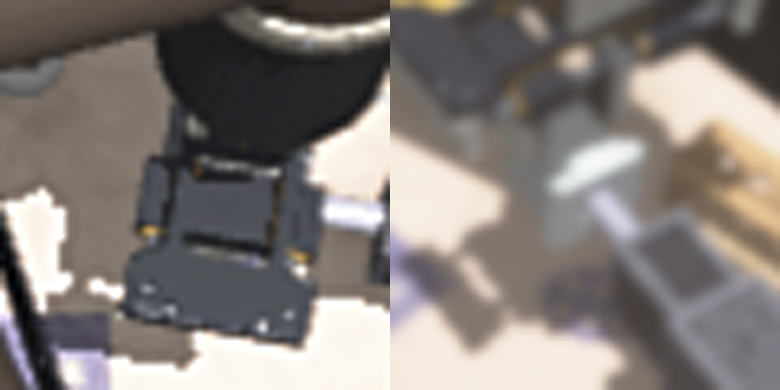

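The rod is inside the cap with no force. I'll push to the bottom.

```bash
python3 -m jog '[[[-0.0013,-0.0074,0,0,0,0,0.3],[-0.0013,-0.0074,0,0,0,0,0.3],[-0.0013,-0.0074,0,0,0,0,0.3],[-0.0013,-0.0074,0,0,0,0,0.3],[0,0,0,0,0,0,0.3]]]';python3 -m jog '[[[-0.0005,-0.003,0,0,0,0,0.3],[0,0,0,0,0,0,0.3]]]';python3 -m jog '[[[-0.0004,-0.002,0,0,0,0,0.3],[0,0,0,0,0,0,0.3]]]';python3 -m jog '[[[-0.0004,-0.002,0,0,0,0,0.3],[0,0,0,0,0,0,0.3]]]'
```

```text
t: 36.02
eef_pos: [0.6145, -0.0633, 0.1426]
ee_rot: [-3.142, -0.0, 2.96]
force: [-0.2, 0.3, -1.5]
width: 0.0377
t: 36.28
eef_pos: [0.6141, -0.0657, 0.1426]
ee_rot: [3.142, -0.0, 2.961]
force: [0.3, -0.3, -1.2]
width: 0.0381
t: 36.52
eef_pos: [0.6137, -0.0676, 0.1426]
ee_rot: [-3.142, -0.0, 2.961]
force: [0.7, 0.2, -1.1]
width: 0.0379
t: 36.78
eef_pos: [0.6133, -0.0697, 0.1426]
ee_rot: [3.142, 0.0, 2.961]
force: [0.3, -0.2, -1.4]
width: 0.0376
```

```bash
python3 -m jog '[[[-0.0004,-0.002,0,0,0,0,0.3],[0,0,0,0,0,0,0.3]]]';python3 -m jog '[[[-0.0004,-0.002,0,0,0,0,0.3],[0,0,0,0,0,0,0.3]]]';python3 -m jog '[[[-0.0004,-0.002,0,0,0,0,0.3],[0,0,0,0,0,0,0.3]]]'
```

```text
t: 37.02
eef_pos: [0.6131, -0.0709, 0.1422]
ee_rot: [3.141, 0.0, 2.961]
force: [1.2, 5.1, -4.4]
width: 0.0381
t: 37.28
eef_pos: [0.6131, -0.0714, 0.1422]
ee_rot: [3.138, 0.001, 2.961]
force: [1.5, 11.7, -3.7]
width: 0.0374
t: 37.52
eef_pos: [0.6131, -0.0718, 0.1421]
ee_rot: [3.136, 0.001, 2.961]
force: [0.9, 19.1, -4.2]
width: 0.0374
```

Bottomed at y≈175 mm (176 expected) with 19 N. I'll ease off, lower 2 mm, release and retreat.

```bash
python3 -m jog '[[[0.0008,0.004,0,0,0,0,0.3],[0,0,-0.001,0,0,0,0.3],[0,0,-0.001,0,0,0,0.3],[0,0,0,0,0,0,0.3]]]'; python3 -m jog '[[[0,0,0,0,0,0,1],[0,0,0,0,0,0,1],[0,0,0,0,0,0,1],[0,0,0,0,0,0,1],[0,0,0,0,0,0,1]]]'; python3 -m jog '[[[0,0,0.03,0,0,0,1],[0,0,0.04,0,0,0,1],[0,0.04,0.04,0,0,0,1],[-0.03,0.05,0,0,0,0,1],[-0.03,0.05,0,0,0,0,1],[-0.03,0.05,0,0,0,0,1],[-0.03,0.05,0,0,0,0,1],[0,0,0,0,0,0,1]]]'
python3 - <<'E'
from h import *
f=snap("top",19);g=snap("scene",19)
crop(f,285,145,100,75,8,"t19"); crop(g,285,165,90,90,7,"s19")
# distances
for n,(uv,z) in {"cap rim open edge top":((0,0),.1)}.items(): pass
E
```

```text
t: 38.02
eef_pos: [0.6133, -0.0711, 0.1417]
ee_rot: [3.141, 0.001, 2.961]
force: [-2.5, 8.4, 5.1]
width: 0.038
t: 38.65
eef_pos: [0.6129, -0.0718, 0.1405]
ee_rot: [-3.141, -0.0, 2.961]
force: [0.3, -0.3, -0.4]
width: 0.0825
t: 39.65
eef_pos: [0.4914, 0.1713, 0.2511]
ee_rot: [3.141, 0.001, 2.966]
force: [0.2, -0.8, -0.1]
width: 0.0874
```

View pics/t19.png

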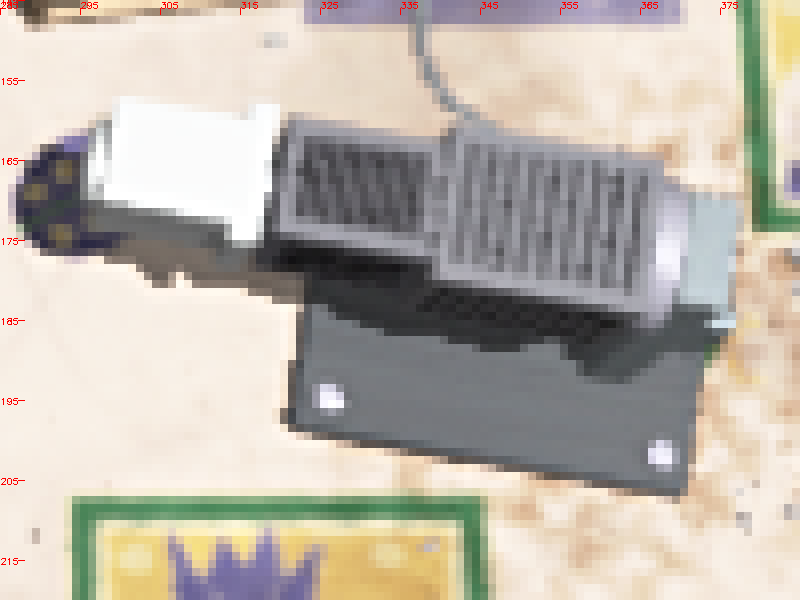

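View pics/s19.png

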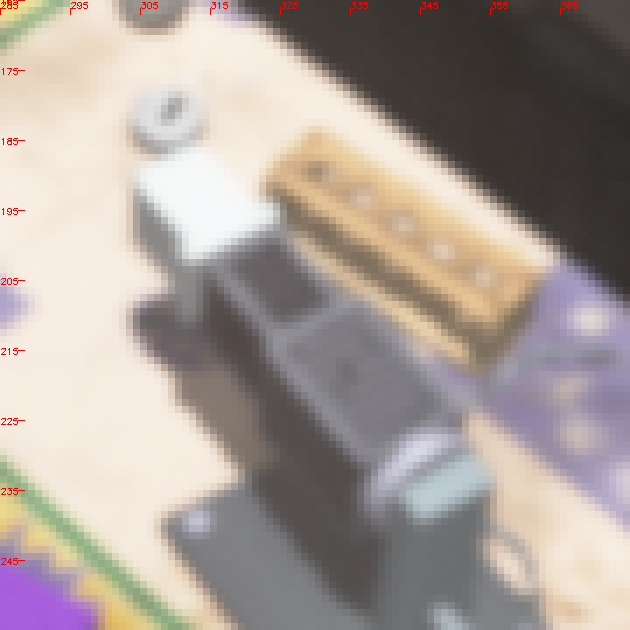

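```bash
python3 - <<'E'
from h import *
from station import monitor
f=load("top",19);r0=np.array([.5813,-.2437]);y=np.array([.1788,.9839]);x=np.array([.9839,-.1788])
for n,uv,z in [("wide outer expect .080",(340.2,170.2),.1595),("narrow outer .140",(320,167.3),.1545),("cap open .145",(318.9,166.5),.1525),("cap body rear",(298.3,164),.1525),("flange",(367.5,168.5),.16)]:
    P=onz(f,np.array(uv)-.5,z);print(n,"s",((P[:2]-r0)@y).round(4),"x",((P[:2]-r0)@x).round(4))
a,b=load("top",0)["pixels"].astype(int),f["pixels"].astype(int)
print("beaker diff",np.abs(a-b)[225:265,355:395].mean()); s=monitor.get_state();print(s["t"],s["width"])
E
```

```text
wide outer expect .080 s 0.0777 x -0.002
narrow outer .140 s 0.1374 x -0.0022
cap open .145 s 0.1408 x 0.0003
cap body rear s 0.2026 x -0.0029
flange s -0.0018 x 0.0175
beaker diff 1.2797916666666667
39.75 0.0875382390307373
```

```bash
python3 -c "
from station import job_done;print(job_done())"
```

```text
the job is handed in; nothing more can be done
None
```

The filter is back together: the big element is against the flange, the smaller one is against it, and the white cap is pushed on until the rod's tip bottomed. Everything is released and the arm is clear. I handed it in at about 40 s of the 64 s allowed; no verdict was reported.

**Last checks:**
- **Seating:** each part met its stop with 11–19 N before I eased off and let go.
- **Positions along the rod:** measured in the last top view, the outer faces sit at 77.7, 137.4 and 140.8 mm, against 80, 140 and 145 mm expected. The shortfall of 2.3–4.2 mm is mostly an offset in my estimate of where the flange face is. It puts the cap within its 170–182 mm range. Along the rod the picture is good to a few millimetres only.
- **Sideways:** all bores looked within about 3 mm of the rod's axis.
- **Beaker:** its area of the picture matches the first one, so it was not moved.

**What went wrong on the way:** the first two grasps of the smaller element, taken higher up, failed. On the first the jaws closed past its width and were pushed up with 23 N; on the second they closed without touching it. I don't know why. It stayed in place and gripped normally at bore height.

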